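Knock home the locking pin of a banding spindle

ROBOT

A 6-joint arm with a two-finger parallel gripper is mounted at the origin on the work surface. World frame = base frame: x ahead of the robot, y to its left, z up, the work surface at z = 0. Lengths are in mm, angles in rad, forces in N, time in s.
With the tool pointing down it reaches from about 200 to 875 mm from the base axis. Payload 3.4 kg.
Tool frame: the origin (TCP) lies midway between the tips of the shut fingers; the grasp point (between the pads) lies robot.grip_point_offset behind it (robot.grip_point_offset is the distance from the TCP to the grasp point, in mm); z points along the fingers, y is the line along which they close (so a half turn about z gives the same grasp; the last joint's range is limited). The gripper opens to 94 mm and grips with 3 to 60 N. Pads are 16 mm wide; open, the fingers measure 119 mm over their backs; the gripper's body (75 mm by 177 mm) begins 78 mm behind the grasp point.
Start: joints at [1.137, 0.276, 1.505, -0, 1.361, -0.121], TCP at [176.959, 547.13, 205.493] pointing down, gripper open.
Joint ranges: [-2.89, 2.89], [-0.75, 2.08], [0.22, 2.7], [-1.18, 4.32], [0.11, 2.71], [-2.7, 2.7]. Speed limits (rad/s): [2.57, 2.57, 3.14, 3.14, 3.14, 3.14].

INTERFACE

Orientations are given as a rotation vector (axis times angle).
In Python, from station import robot gives the robot as it stands.
- The arm moves only by the tool carry_out, never from a script. Its argument "motion" is a list of rows, each a list of 3 entries, a list of its own where there are three numbers: the shift along the tool's x, y, z as a fraction of full scale, then the turn, a rotation vector about the tool's x, y, z as a fraction of full scale, then the opening, from 0 (shut) to 1 (fully open). In form: [[[tx, ty, tz], [ax, ay, az], jaw], ...]. A call has 1 to 12 rows; each row is the pose to reach, as a shift and turn from the pose commanded when the call began, along the tool's axes at that moment, turning the shorter way round; what a row does not reach only later rows make up. Full scale, the value 1, is 10 cm for a shift and pi rad for a turn. A row lasts 1/12 s, in which the tool goes at most 41.7 mm and 7.16 degrees, less where a joint would pass 70% of its speed; a pose out of reach is approached as far as the arm can. A call with a number of a shift or a turn outside -1 to 1 is refused whole. A call with a gripper value outside its range is refused whole. The fingers move at their own pace and stop on an object; "grip_force" is the grip in N (left out, the last holds). Time passes only in rows, so rows that repeat a pose let the fingers close. It gives the time, the measured TCP pose, the force, the opening and the grip force at its end, in the units of the state.
- robot.read_state(): the state, without advancing time (a new reading comes with each control period).
- robot.grab_frame(name): name is "scene" or "side" or "wrist"; returns a dict with "color" (420x560x3 uint8, blue, green, red), "fx", "fy", "cx", "cy" (pixels), "R" (3x3) and "t" (3): a world point X has camera coordinates R X + t. Camera axes: x right, y down, z forward; pixel columns grow to the right and rows downward; lengths in mm; the calibration is good to about 2 mm. A picture is of the moment at which its call begins. There is no depth.
- robot.job_done(): hands the job in; it is judged then, once.
Trained networks look in the newest picture that a camera, given by its name, has taken for a name from the list of things; names that differ only in an ending like _2 or _b are one class to them, and where a whole thing is asked for, a point or a joint stands for the part that bears it (a point fixed in the world has none). Each returns a list of dicts, best first, with "confidence" (0 to 1); they miss things now and then, are a little off and sometimes report something else, mostly with a low value. They report only what shows in the picture. A call takes as long as a camera call. They do not tell look-alikes from the thing itself.
- robot.search_frame(query, camera): "position" ([column, row] in pixels, amid what is visible of it).
- robot.cut_out(query, camera): "region" (420x560 bool, what is visible of it) and "position" ([column, row] in pixels, amid what is visible of it).
- robot.tip_of(query, camera): "position" ([column, row] in pixels: a listed point, or the origin of a listed thing).
The state is a dict: "t": time; "q": joint angles; "dq": joint speeds; "tau": joint torques, N m; "ee_pos": TCP position; "orientation": TCP orientation; "wrist_force": force on the tool from outside, world axes, zero at the start; "moment": the same for the moment, N m; "gripper_width": finger opening in mm; "grasp_force": force on a finger pad.
Only numpy, scipy, OpenCV 4.12 (cv2) and the standard library are available. Lean on these libraries where they do the work, as an engineer would, in place of code of your own. Each camera call takes 0.05 s, during which the arm holds its last target. There are 200 camera calls.

TASK

Mount the plain white porcelain napkin ring on the tilted spindle of the green stand, ready for painting: lower it over the spindle right down on its seat without dropping it, then put the brass collar on top of it, also fully home. Pick up the wooden mallet and lock the collar by knocking the spindle's red-headed pin all the way in with the face of the mallet, square and brisk, not a slow push and never with the fingers or on the porcelain. Then set the mallet back on the bench clear of the stand, with everything else left where it was.

Things in the scene. Friction and masses are not known exactly. Their poses are not given: they have to be found in the camera images.
- seat (a point): Centre of the round seat (46 mm across) at the root of the stand's bright steel spindle. z: the spindle's axis, pointing out along it; y: level. The spindle leans 22 to 38 degrees from vertical to the stand's front and is clamped: it neither tilts nor turns. It is 34 mm in diameter and 50 mm long from the seat; its last 9 mm taper to 22 mm. Nothing stands above it.
- pin_top (a point): Centre of the top of the red round head (18 mm across, 5 mm thick) of the sprung locking pin, which stands out of the spindle's free end on the same axis; z axis as the spindle's. Standing out, the top is 71 mm from the seat; driven home, the head meets the spindle's end and its top is 55 mm from the seat.
- draw_pin (a joint): How far the locking pin has been driven in along the spindle, m: 0 standing out (starts at 0 to 0.002), 0.016 fully in, against its stop. A spring pushes it out, and it jams by friction wherever it is left; driving it takes about 10.5 N at first and 13.7 N at the end, and more when struck fast.
- white_ring_mid (a point): Middle of the plain white porcelain napkin ring: outside 50 mm, bore 38 mm, 30 mm long, 60 g. z is its axis. It stands on end on the bench, so this point starts 15 mm above it. Either end may go first.
- white_ring: The same white ring; origin at the centre of its underside.
- collar_mid (a point): Middle of the brass collar: outside 56 mm, bore 37 mm, 18 mm long, about 130 g. z is its axis. It lies flat on the bench, this point starts 9 mm above it. Either side may go first. On top of the ring, fully home, this point is 39 mm from the seat.
- collar: The same brass collar; origin at the centre of its underside.
- mallet: Wooden mallet, about 0.26 kg, standing on one striking face, handle level. Head 56 mm (x) by 46 (y) by 84 (z). Origin: centre of the lower striking face; z up through the head to the other face; either may strike. The handle, 24 mm wide (y) and 26 high, runs from the head towards -x, its centre line 42 mm above the lower face, from 28 to 178 mm from the head's middle.
- mallet_grip (a point): Point on the middle of the mallet's handle, 78 mm from the head's middle; axes as the mallet's.
- mallet_mid (a point): Middle of the mallet's head, 42 mm from either striking face; axes as the mallet's.
- blue_ring: Finished napkin ring with blue bands, same size as the white one. Not to be used. Origin under its centre, as for all that follow.
- amber_bottle: Amber glass bottle, 48 mm across, 105 mm high.
- pigment_bowl: White bowl with dark pigment, 100 mm across, 45 mm high.
- tea_cup: Blue cup, 68 mm across, 60 mm high.
- colour_dish: Small white dish with blue colour, 84 mm across, 16 mm high.
- brush_pot: White pot with brushes, 60 mm across, 85 mm high (about 260 mm with the brushes).
- covered_jar: Round white covered jar with a blue band, 88 mm across, 104 mm high.
- stand: Green tilting stand, bolted down. Origin: on the bench under the middle of its base plate (180 mm along x, 130 along y, 12 thick); z up; its front (-x) is where the spindle leans, roughly to the robot. The tilt axis is 90 mm above the origin; the seat lies 35 mm out from it. The yoke, 80 mm wide, 109 high, has a clamp lever at +y and stays 15 mm below the seat.
Things that resemble listed ones, but are neither listed nor needed, are in the scene too. Of the things shaped like the mallet, the wooden one is meant.

How it is judged (in metres and radians):
On the way, in this order (a step that is already met when the one before it is completed fails the run):
1. the white ring is home on its seat, let go (distance between white_ring_mid and seat below 0.018 m and angle between the z axis of white_ring_mid and the z axis of seat, either way round below 0.1 rad and contact force between the fingers and white_ring below 0.1 N), for 0.1 s.
2. the brass collar is home on top of the ring, let go (distance between white_ring_mid and seat below 0.018 m and angle between the z axis of each of white_ring_mid, collar_mid and the z axis of seat, either way round below 0.1 rad and distance between collar_mid and seat below 0.042 m and z of collar_mid in the frame of seat above 0.036 m and contact force between the fingers and collar below 0.1 N), for 0.1 s.
3. the pin is struck with the mallet: driven in faster than 0.03 m/s with the mallet's face at its head, the mallet in line with the spindle within 15 degrees (distance between white_ring_mid and seat below 0.018 m and angle between the z axis of each of white_ring_mid, collar_mid and the z axis of seat, either way round below 0.1 rad and distance between collar_mid and seat below 0.042 m and z of collar_mid in the frame of seat above 0.036 m and velocity of joint draw_pin above 0.03 m/s and distance between mallet_mid and pin_top below 0.056 m and angle between the z axis of mallet and the z axis of seat, either way round below 0.26 rad).
At the end, for the whole second after the job is handed in: White ring on its seat and brass collar on top of it (both within 3 mm of fully home and in line with the spindle within 0.1 rad), the pin driven in at least 14.5 of its 16 mm, the mallet at rest on the bench not touching the stand, nothing moving (distance between white_ring_mid and seat below 0.018 m and angle between the z axis of each of white_ring_mid, collar_mid and the z axis of seat, either way round below 0.1 rad and distance between collar_mid and seat below 0.042 m and z of collar_mid in the frame of seat above 0.036 m and value of joint draw_pin above 0.0145 m and linear speed of each of white_ring, collar, mallet below 0.02 m/s and height (world z) of mallet_grip below 0.06 m and height (world z) of mallet below 0.09 m and contact force between mallet and stand below 0.1 N).
It fails at once if the white ring is dropped (moves faster than 0.5 m/s with no finger on it) (linear speed of white_ring above 0.5 m/s and contact force between the fingers and white_ring below 0.1 N).
It fails at once if the mallet hits the porcelain ring (contact force between mallet and white_ring above 1 N).
It fails at once if the gripper or arm itself pushes the pin (contact force between any of the fingers, the arm and draw_pin above 3 N).
It fails at once if another thing on the bench is moved by more than 25 mm (distance of any of blue_ring, amber_bottle, pigment_bowl, tea_cup, colour_dish, brush_pot, covered_jar from where it was at the start of the episode above 0.025 m).
It also fails if it takes over 67 s, if anything falls off the work surface, if the arm or the gripper's body presses on something with over 40 N, if the wrist force passes 120 N, or if a joint passes its speed limit or range.

## Working session

There is one attempt and no reset: what is moved stays moved. The work goes in short steps, Python scripts to look and compute and a tool call to move; the robot and the scene stay as the last step left them, time stands still between calls to the robot, and variables do not carry over. Pictures are saved under pics/ and viewed, at most 10 in all, crops included, and the job is handed in when it is done.

Besides the shell and the picture viewer there is one more tool, called after "Emit:" as name([rows], argument=value, ...), one row to a line, values as JSON. carry_out: Moves the arm, as the interface text tells. Shift numbers are shares of 10 cm and turn numbers shares of pi rad, none past 1 either way. Its arguments: {"type":"object","properties":{"motion":{"type":"array"},"grip_force":{"type":"number"}},"required":["motion"]}

```bash
ls; mkdir -p pics
python3 - <<'E'
from station import robot
import cv2, numpy as np
s=robot.read_state(); print({k:np.round(v,3).tolist() for k,v in s.items()}, robot.grip_point_offset)
for c in ("scene","side"):
    f=robot.grab_frame(c); cv2.imwrite(f"pics/{c}0.png",f["color"])
    print(c,f["fx"],f["cx"],f["cy"],np.round(f["R"],3).tolist(),np.round(f["t"],1).tolist())
    for q in ["seat","pin_top","white_ring_mid","collar_mid","mallet_grip","mallet_mid","blue_ring","stand","amber_bottle","pigment_bowl","tea_cup","colour_dish","brush_pot","covered_jar"]:
        print(q,[(np.round(d["position"]).tolist(),round(d["confidence"],2)) for d in robot.tip_of(q,c)][:3])
E
```

```text
pics
{'t': 0.0, 'q': [1.137, 0.277, 1.506, -0.0, 1.361, -0.121], 'dq': [-0.0, 0.003, 0.002, 0.001, -0.001, 0.001], 'tau': [-0.0, -40.46, -23.723, 0.07, 0.034, -0.0], 'ee_pos': [176.712, 546.576, 204.643], 'orientation': [-0.489, -3.103, 0.003], 'wrist_force': [-0.931, -0.486, 0.441], 'moment': [-0.041, -0.007, -0.024], 'grasp_force': 0.0, 'gripper_width': 94.251} 18.8
scene 386.66520959572586 281.7689484085922 205.7020847462223 [[0.901, 0.434, -0.008], [0.327, -0.69, -0.646], [-0.285, 0.58, -0.763]] [-513.6, -85.6, 1303.4]
seat [([282.0, 202.0], 0.93)]
pin_top [([267.0, 182.0], 0.54)]
white_ring_mid [([212.0, 279.0], 0.65)]
collar_mid [([247.0, 304.0], 0.6)]
mallet_grip [([294.0, 132.0], 0.86), ([305.0, 176.0], 0.69)]
mallet_mid [([286.0, 170.0], 0.85), ([280.0, 122.0], 0.69)]
blue_ring [([191.0, 336.0], 0.58), ([288.0, 181.0], 0.17)]
stand [([286.0, 230.0], 0.81), ([247.0, 310.0], 0.58), ([211.0, 280.0], 0.34)]
amber_bottle [([312.0, 303.0], 0.81)]
pigment_bowl [([339.0, 252.0], 0.62), ([282.0, 200.0], 0.43)]
tea_cup [([346.0, 203.0], 0.8)]
colour_dish [([218.0, 235.0], 0.72), ([245.0, 312.0], 0.64)]
brush_pot [([231.0, 392.0], 0.74)]
covered_jar [([304.0, 172.0], 0.68), ([365.0, 167.0], 0.66), ([345.0, 204.0], 0.24)]
side 532.7162829497603 277.0041892175214 205.8045716085296 [[0.909, 0.417, -0.023], [0.222, -0.53, -0.818], [-0.354, 0.738, -0.574]] [-490.9, 10.5, 1889.3]
seat [([288.0, 190.0], 0.29)]
pin_top [([221.0, 275.0], 0.32)]
white_ring_mid [([221.0, 276.0], 0.58)]
collar_mid [([254.0, 293.0], 0.57)]
mallet_grip [([293.0, 167.0], 0.87), ([306.0, 201.0], 0.71)]
mallet_mid [([277.0, 156.0], 0.87)]
blue_ring [([206.0, 321.0], 0.62)]
stand [([291.0, 241.0], 0.8)]
amber_bottle [([316.0, 291.0], 0.88)]
pigment_bowl []
tea_cup [([305.0, 202.0], 0.68), ([342.0, 220.0], 0.6)]
colour_dish [([227.0, 252.0], 0.91)]
brush_pot [([245.0, 357.0], 0.6)]
covered_jar [([286.0, 212.0], 0.73), ([360.0, 194.0], 0.61)]
```

```bash
python3 -c "
import cv2
a=cv2.imread('pics/scene0.png')[90:420,130:430];cv2.imwrite('pics/s0c.png',cv2.resize(a,None,fx=1.8,fy=1.8,interpolation=cv2.INTER_CUBIC))
a=cv2.imread('pics/side0.png')[120:400,130:430];cv2.imwrite('pics/d0c.png',cv2.resize(a,None,fx=2,fy=2,interpolation=cv2.INTER_CUBIC))"
```

```text
(no output)
```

View pics/s0c.png

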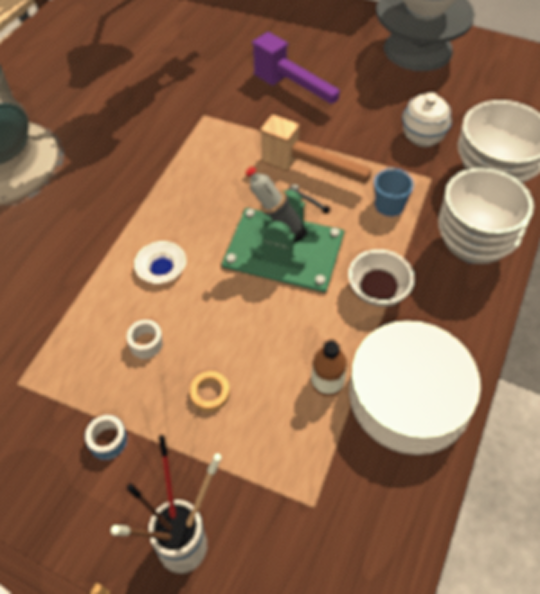

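View pics/d0c.png

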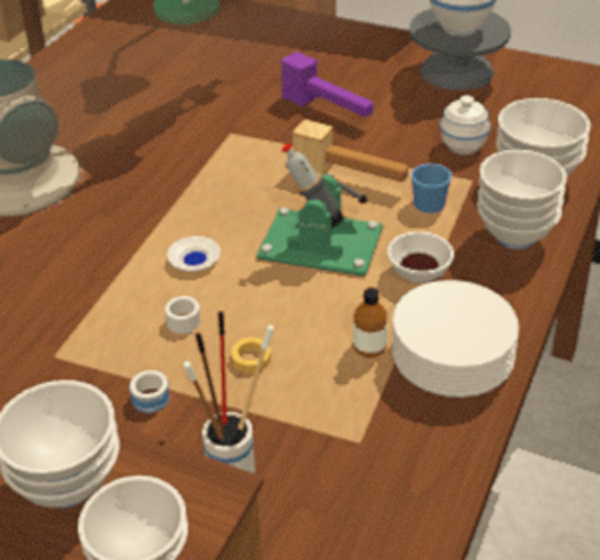

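The white ring is at about (210,278) in the scene image and the brass collar at (246,307). The spindle tip with its red pin is at (269,187). The wooden mallet's head is at (286,166), with the handle running right (+x). The purple mallet and the blue-banded ring are look-alikes.

```bash
cat > h.py <<'E'
from station import robot
import cv2, numpy as np
from scipy.spatial.transform import Rotation as Ro
def ray(f,p):
    d=np.array([(p[0]-f["cx"])/f["fx"],(p[1]-f["cy"])/f["fy"],1.])
    R=np.array(f["R"]);return -R.T@np.array(f["t"]), R.T@d
def onz(f,p,z):
    c,d=ray(f,p);return c+d*(z-c[2])/d[2]
def proj(f,X):
    x=np.array(X)@np.array(f["R"]).T+np.array(f["t"])
    return np.stack([x[...,0]/x[...,2]*f["fx"]+f["cx"],x[...,1]/x[...,2]*f["fy"]+f["cy"]],-1)
def tri(obs):
    A=0;b=0
    for f,p in obs:
        c,d=ray(f,p);d/=np.linalg.norm(d);P=np.eye(3)-np.outer(d,d);A=A+P;b=b+P@c
    return np.linalg.solve(A,b)
def tool(s=None):
    s=s or robot.read_state();return np.array(s["ee_pos"]),Ro.from_rotvec(s["orientation"])
E
python3 - <<'E'
from h import *
Z=dict(white_ring_mid=15,collar_mid=9,mallet_grip=42,mallet_mid=42,stand=0,blue_ring=0,amber_bottle=0,pigment_bowl=0,tea_cup=0,colour_dish=0,brush_pot=0,covered_jar=0)
F={}
for c in("scene","side"):
    f=F[c]=robot.grab_frame(c)
    print(c,np.round(ray(f,(0,0))[0]))
    for q,z in Z.items():
        print(q,[(np.round(onz(f,d["position"],z)).tolist()[:2],round(d["confidence"],2)) for d in robot.tip_of(q,c)[:3]])
    hsv=cv2.cvtColor(f["color"],cv2.COLOR_BGR2HSV)
    m=((hsv[...,0]>60)&(hsv[...,0]<95)&(hsv[...,1]>70)).astype(np.uint8); m[:150]=0;m[:,:200]=0
    red=((hsv[...,0]<6)|(hsv[...,0]>174))&(hsv[...,1]>150)&(hsv[...,2]>100);red[:150]=0;red[:,:220]=0;red[:,320:]=0;red[240:]=0
    ys,xs=np.nonzero(red);print("red",len(xs),xs.mean(),ys.mean())
    hull=cv2.convexHull(np.argwhere(m)[:,::-1].astype(np.int32));ap=cv2.approxPolyDP(hull,4,True)[:,0]
    print("plate",[(p.tolist(),np.round(onz(f,p,12))[:2].tolist()) for p in ap])
    F[c]["red"]=(xs.mean(),ys.mean())
print("red tri",tri([(F[c],F[c]["red"]) for c in F]))
E
```

```text
scene [ 863. -592.  936.]
white_ring_mid [([450.0, -207.0], 0.61)]
collar_mid [([587.0, -232.0], 0.58), ([566.0, 40.0], 0.49)]
mallet_grip [([412.0, 444.0], 0.82), ([538.0, 236.0], 0.57)]
mallet_mid [([466.0, 234.0], 0.68), ([343.0, 444.0], 0.63)]
stand [([561.0, 46.0], 0.6), ([446.0, -201.0], 0.39)]
blue_ring [([495.0, -358.0], 0.75)]
amber_bottle [([725.0, -148.0], 0.76), ([480.0, 237.0], 0.32)]
pigment_bowl [([740.0, 47.0], 0.85), ([566.0, 47.0], 0.16)]
tea_cup [([705.0, 207.0], 0.55)]
colour_dish [([391.0, -63.0], 0.9)]
brush_pot [([650.0, -422.0], 0.64), ([453.0, -201.0], 0.38)]
covered_jar [([646.0, -424.0], 0.74), ([692.0, 404.0], 0.59)]
red 17 269.11764705882354 184.76470588235293
plate [([319, 219], [643.0, 110.0]), ([310, 250], [662.0, -5.0]), ([254, 237], [496.0, -34.0]), ([265, 211], [480.0, 68.0]), ([290, 196], [524.0, 157.0])]
side [ 1112. -1185.  1082.]
white_ring_mid [([452.0, -211.0], 0.58)]
collar_mid [([576.0, -229.0], 0.7), ([483.0, 180.0], 0.24)]
mallet_grip [([536.0, 222.0], 0.72), ([414.0, 406.0], 0.7), ([468.0, 230.0], 0.66)]
mallet_mid [([483.0, 224.0], 0.66), ([342.0, 439.0], 0.62)]
stand [([701.0, 395.0], 0.37)]
blue_ring [([492.0, -359.0], 0.73), ([573.0, 48.0], 0.57), ([726.0, -142.0], 0.29)]
amber_bottle [([731.0, -144.0], 0.92)]
pigment_bowl [([754.0, 22.0], 0.74), ([528.0, 265.0], 0.39)]
tea_cup [([694.0, 199.0], 0.71), ([576.0, 46.0], 0.29)]
colour_dish [([404.0, -81.0], 0.75)]
brush_pot [([654.0, -431.0], 0.68), ([740.0, 36.0], 0.6)]
covered_jar [([696.0, 402.0], 0.83)]
red 11 273.1818181818182 193.36363636363637
plate [([558, 281], [1351.0, 162.0]), ([259, 247], [495.0, -36.0]), ([269, 226], [477.0, 75.0]), ([294, 208], [513.0, 202.0]), ([544, 269], [1313.0, 201.0])]
red tri [514.7577283   38.14205426 174.62444595]
```

Emit:
carry_out([
  [[-0.616,-0.79,0],[0,0,-0.154],1],
  [[-0.616,-0.79,0],[0,0,-0.154],1],
  [[-0.616,-0.79,0],[0,0,-0.154],1],
  [[-0.616,-0.79,0],[0,0,-0.154],1],
])

```text
t: 3.13
ee_pos: [211.8, 449.2, 205.6]
orientation: [-0.274, 3.129, -0.004]
wrist_force: [-0.6, 0.5, -0.2]
gripper_width: 94.0
grasp_force: 0.0
```

Emit:
carry_out([
  [[-0.176,-0.99,0],[0,0,0],1],
  [[-0.176,-0.99,0],[0,0,0],1],
  [[-0.176,-0.99,0],[0,0,0],1],
])

```text
t: 3.38
ee_pos: [245.6, 354.6, 205.3]
orientation: [-0.267, 3.13, -0.005]
wrist_force: [-0.4, 0.4, -0.5]
gripper_width: 94.0
grasp_force: 0.0
```

Emit:
carry_out([
  [[-0.176,-0.99,0],[0,0,0],1],
  [[-0.176,-0.99,0],[0,0,0],1],
  [[-0.176,-0.99,0],[0,0,0],1],
])

```text
t: 3.63
ee_pos: [280.0, 260.2, 205.5]
orientation: [-0.266, 3.13, -0.004]
wrist_force: [-0.3, 0.8, -0.1]
gripper_width: 94.3
grasp_force: 0.0
```

Emit:
carry_out([
  [[-0.176,-0.99,0],[0,0,0],1],
  [[-0.176,-0.99,0],[0,0,0],1],
  [[-0.176,-0.99,0],[0,0,0],1],
])

```text
t: 3.88
ee_pos: [314.7, 165.8, 205.7]
orientation: [-0.265, 3.129, -0.003]
wrist_force: [-0.7, 1.2, 0.6]
gripper_width: 94.3
grasp_force: 0.0
```

Run:
```python
from h import *
f=robot.grab_frame("wrist");cv2.imwrite("pics/w1.png",f["color"])
print(f["fx"],np.round(f["R"],3).tolist(),np.round(ray(f,(0,0))[0]))
np.save("w1.npy",dict(f),allow_pickle=True)
p,R=tool();print(p,R.as_matrix().round(3).tolist())
C=np.round(ray(f,(0,0))[0]);print("cam in tool",R.inv().apply(C-p), (np.array(f["R"])@R.as_matrix()).round(3).tolist())
print(proj(f,[[466,234,42],[515,38,175],[452,-209,15],[575,48,0]]))
```

```text
333.3685075133547 [[-0.168, 0.986, -0.002], [0.949, 0.162, 0.269], [0.266, 0.043, -0.963]] [236. 154. 384.]
[315.30770666 164.85890694 205.71773265] [[-0.986, -0.166, 0.002], [-0.166, 0.986, -0.003], [-0.001, -0.004, -1.0]]
cam in tool [  79.75398077    1.85900769 -178.40415267] [[0.001, 1.0, -0.001], [-0.963, 0.001, -0.268], [-0.268, 0.002, 0.963]]
[[311.98045165 325.84360465]
 [ 79.27459509 441.82330965]
 [-52.77247701 247.43045332]
 [159.78742666 355.40951456]]
```

Emit:
carry_out([
  [[-0.176,-0.99,0],[0,0,0],1],
  [[-0.176,-0.99,0],[0,0,0],1],
  [[-0.176,-0.99,0],[0,0,0],1],
])

```text
t: 4.18
ee_pos: [349.4, 72.2, 205.9]
orientation: [-0.267, 3.128, -0.003]
wrist_force: [0.3, 0.8, 0.2]
gripper_width: 94.5
grasp_force: 0.0
```

Emit:
carry_out([
  [[-0.176,-0.99,0],[0,0,0],1],
  [[-0.176,-0.99,0],[0,0,0],1],
  [[-0.176,-0.99,0],[0,0,0],1],
])

```text
t: 4.43
ee_pos: [384.2, -23.3, 205.8]
orientation: [-0.264, 3.128, -0.004]
wrist_force: [0.0, 0.9, 0.3]
gripper_width: 93.9
grasp_force: 0.0
```

Emit:
carry_out([
  [[-0.176,-0.99,0],[0,0,0],1],
  [[-0.176,-0.99,0],[0,0,0],1],
  [[-0.176,-0.99,0],[0,0,0],1],
])

```text
t: 4.68
ee_pos: [418.7, -118.4, 205.7]
orientation: [-0.265, 3.128, -0.004]
wrist_force: [0.2, 0.9, 0.0]
gripper_width: 94.1
grasp_force: 0.0
```

Emit:
carry_out([
  [[-0.176,-0.8,0],[0,0,0],1],
  [[-0.176,-0.8,0],[0,0,0],1],
  [[-0.176,-0.8,0],[0,0,0],1],
  [[-0.176,-0.8,0],[0,0,0],1],
])

```text
t: 5.02
ee_pos: [448.2, -191.3, 204.9]
orientation: [0.264, -3.13, -0.002]
wrist_force: [-0.0, 1.0, 0.1]
gripper_width: 94.2
grasp_force: 0.0
```

Run:
```python
from h import *
f=robot.grab_frame("wrist");cv2.imwrite("pics/w2.png",f["color"])
np.save("w2.npy",dict(f),allow_pickle=True)
for q,z in (("white_ring_mid",15),("collar_mid",9)):
    for r in robot.cut_out(q,"wrist")[:3]:
        m=r["region"].astype(np.uint8);x,y,w,h=cv2.boundingRect(m)
        print(q,r["confidence"],np.round(r["position"]),(x,y,w,h),onz(f,r["position"],z).round(1))
    print([(np.round(d["position"]).tolist(),round(d["confidence"],2),onz(f,d["position"],z).round(1).tolist()) for d in robot.tip_of(q,"wrist")[:3]])
a=np.hstack([cv2.imread("pics/w1.png"),f["color"]]);cv2.imwrite("pics/w12.png",cv2.resize(a,(800,300),interpolation=cv2.INTER_AREA))
```

```text
white_ring_mid 0.77 [258. 205.] (240, 167, 46, 48) [ 470.5 -208.9   15. ]
[([262.0, 192.0], 0.83, [455.1, -206.7, 15.0])]
collar_mid 0.69 [258. 201.] (240, 167, 46, 48) [ 467.1 -208.6    9. ]
collar_mid 0.59 [219. 293.] (201, 261, 46, 45) [ 593.  -238.9    9. ]
[([223.0, 281.0], 0.6, [576.7, -236.4, 9.0])]
```

View pics/w12.png

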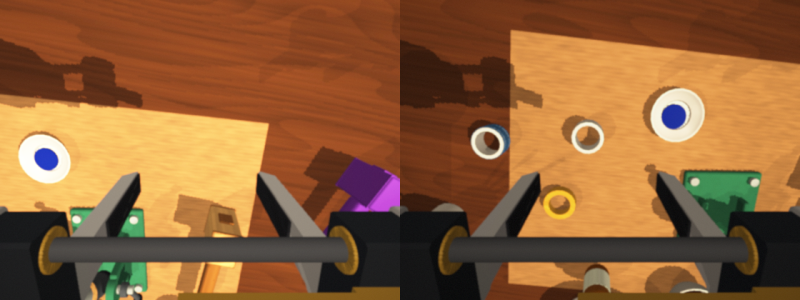

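The wrist view shows the white ring at about (262,191) and the collar at (223,283). The fingers straddle the middle of the frame, and the blue-banded ring is off to the left.

```bash
cat >> h.py <<'E'
from scipy.optimize import least_squares
def cyl(c,r,h,n=48):
    a=np.linspace(0,2*np.pi,n,endpoint=False)
    return np.concatenate([np.stack([c[0]+r*np.cos(a),c[1]+r*np.sin(a),a*0+z],1) for z in (0,h)])
def fitcyl(f,box,r,h,c0):
    x,y,w,hh=box;o=np.array([x,y,x+w,y+hh],float)-np.array([.5,.5,.5,.5])
    def g(c):
        p=proj(f,cyl(c,r,h));return np.r_[p.min(0),p.max(0)]-o
    s=least_squares(g,c0);return s.x,s.fun
E
python3 - <<'E'
from h import *
f=np.load("w2.npy",allow_pickle=True).item()
print(fitcyl(f,(240,167,46,48),25,30,(455,-207)))
print(fitcyl(f,(201,261,46,45),28,18,(577,-236)))
p,R=tool();print(proj(f,[p]),p,R.apply([[1,0,0],[0,1,0]]).round(4))
for c in ((455,-207,15),(577,-236,9)): print(R.inv().apply(np.array(c)-p))
E
```

```text
(array([ 452.47359288, -205.30148542]), array([-0.00220176, -0.48942035,  0.0022972 ,  0.48902026]))
(array([ 578.63567288, -234.73214956]), array([-0.65104748, -1.30053759,  0.68032515,  1.37765109]))
[[279.8749046  256.40493217]] [ 446.92983677 -188.6783034   205.59784253] [[-9.852e-01 -1.716e-01 -1.000e-04]
 [-1.716e-01  9.852e-01  5.000e-04]]
[ -4.78845274 -19.53059968 190.58849932]
[-120.00009976  -69.04270726  196.57411491]
```

Emit:
carry_out([
  [[-0.018,-0.168,0.5],[0,0,0],1],
  [[-0.018,-0.168,1],[0,0,0],1],
  [[-0.018,-0.168,1],[0,0,0],1],
], grip_force=15)

```text
t: 5.52
ee_pos: [449.9, -204.4, 102.4]
orientation: [0.27, -3.127, -0.004]
wrist_force: [0.2, 1.0, -1.0]
gripper_width: 94.2
grasp_force: 0.0
```

Emit:
carry_out([
  [[0,0,0.4],[0,0,0],1],
  [[0,0,0.7],[0,0,0],1],
  [[0,0,0.9],[0,0,0],1],
  [[0,0,1.0],[0,0,0],1],
  [[0,0,1.0],[0,0,0],1],
  [[0,0,1.0],[0,0,0],1],
])

```text
t: 6.02
ee_pos: [451.9, -205.5, 5.6]
orientation: [0.27, -3.13, -0.001]
wrist_force: [0.3, -0.1, 0.1]
gripper_width: 93.9
grasp_force: 0.0
```

Emit:
carry_out([
  [[0,0,0],[0,0,0],0],
  [[0,0,0],[0,0,0],0],
  [[0,0,0],[0,0,0],0],
  [[0,0,0],[0,0,0],0],
  [[0,0,0],[0,0,0],0],
  [[0,0,0],[0,0,0],0],
  [[0,0,0],[0,0,0],0],
  [[0,0,0],[0,0,0],0],
])

```text
t: 6.68
ee_pos: [452.1, -206.5, 5.6]
orientation: [-0.268, 3.13, -0.0]
wrist_force: [-0.9, 0.1, 1.8]
gripper_width: 49.6
grasp_force: 15.0
```

Run:
```python
from h import *
f=robot.grab_frame("wrist");cv2.imwrite("pics/w3.png",f["color"])
s=robot.read_state();print(s["gripper_width"],s["grasp_force"],s["ee_pos"])
```

```text
49.84994697314907 15.000200159847736 [ 452.0682678  -206.52163478    5.58275282]
```

View pics/w3.png

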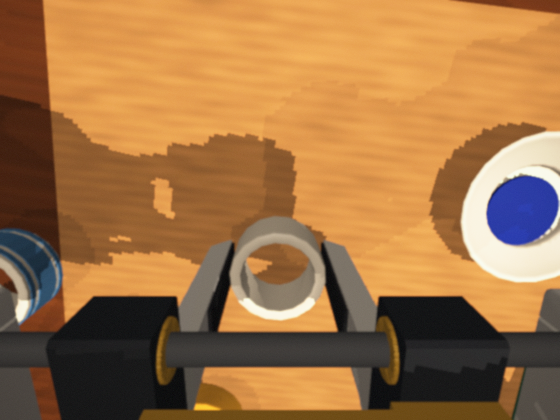

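The ring is held between the pads, spanning columns 231–326 and rows 216–320, centred in the gripper.

Run:
```python
from h import *
f=robot.grab_frame("wrist")
r=robot.cut_out("white_ring","wrist")[0];box=cv2.boundingRect(r["region"].astype(np.uint8));print(box,r["confidence"])
p,R=tool()
for b in (box,(231,216,95,104)):
    c,e=fitcyl(f,b,25,30,(452,-206));print(c,e.round(2),"in tool",R.inv().apply(np.r_[c,0]-p).round(2))
# wrist1 image: stand measurements
f=np.load("w1.npy",allow_pickle=True).item()
print(proj(f,[[515,38,175]]))
```

```text
Traceback (most recent call last):
IndexError: list index out of range
```

Emit:
carry_out([
  [[0,0,-0.2],[0,0,0],0],
  [[0,0,-0.6],[0,0,0],0],
  [[0,0,-1],[0,0,0],0],
])

```text
t: 7.08
ee_pos: [450.5, -205.5, 105.1]
orientation: [0.268, -3.126, -0.005]
wrist_force: [1.1, -0.3, -1.7]
gripper_width: 49.3
grasp_force: 15.0
```

Emit:
carry_out([
  [[0,0,-0.4],[0,0,0],0],
  [[0,0,-0.8],[0,0,0],0],
  [[0,0,-1],[0,0,0],0],
])

```text
t: 7.33
ee_pos: [453.6, -207.4, 210.2]
orientation: [-0.268, 3.124, -0.007]
wrist_force: [0.6, -0.4, -0.8]
gripper_width: 49.8
grasp_force: 15.0
```

Emit:
carry_out([
  [[-0.14,0.25,-0.07],[0,0,0],0],
  [[-0.28,0.5,-0.14],[0,0,0],0],
  [[-0.41,0.76,-0.2],[0,0,0],0],
])

```text
t: 7.58
ee_pos: [479.8, -124.1, 226.1]
orientation: [-0.265, 3.129, -0.0]
wrist_force: [0.8, -0.1, -1.1]
gripper_width: 49.6
grasp_force: 15.0
```

Emit:
carry_out([
  [[-0.14,0.25,-0.07],[0,0,0],0],
  [[-0.28,0.5,-0.14],[0,0,0],0],
  [[-0.41,0.76,-0.2],[0,0,0],0],
])

```text
t: 7.83
ee_pos: [507.1, -41.4, 245.6]
orientation: [0.268, -3.13, -0.0]
wrist_force: [0.1, -0.2, -1.1]
gripper_width: 49.3
grasp_force: 15.0
```

Emit:
carry_out([
  [[-0.07,0.13,-0.04],[0,-0.035,0],0],
  [[-0.14,0.25,-0.07],[0,-0.07,0],0],
  [[-0.21,0.38,-0.1],[0,-0.105,0],0],
  [[-0.28,0.51,-0.14],[0,-0.14,0],0],
  [[-0.35,0.64,-0.17],[0,-0.17,0],0],
  [[-0.41,0.77,-0.2],[0,-0.2,0],0],
  [[-0.41,0.77,-0.2],[0,-0.2,0],0],
  [[-0.41,0.77,-0.2],[0,-0.2,0],0],
])

```text
t: 8.5
ee_pos: [532.4, 40.5, 264.4]
orientation: [-0.215, 2.509, 0.07]
wrist_force: [0.4, -0.4, -0.1]
gripper_width: 49.4
grasp_force: 15.0
```

Run:
```python
from h import *
f=robot.grab_frame("wrist");cv2.imwrite("pics/w4.png",f["color"])
np.save("w4.npy",dict(f),allow_pickle=True)
p,R=tool();print(p,R.as_matrix().round(3).tolist())
for q in ("seat","pin_top"): print(q,[(np.round(d["position"]).tolist(),round(d["confidence"],2)) for d in robot.tip_of(q,"wrist")[:3]])
print(proj(f,[[555,44,118],[514,37,176]]))
```

```text
[534.48082342  39.72930692 265.85435264] [[-0.798, -0.17, 0.579], [-0.138, 0.985, 0.099], [-0.587, -0.001, -0.81]]
seat [([274.0, 123.0], 0.95)]
pin_top [([271.0, 136.0], 0.96)]
[[275.43541092 129.41251625]
 [275.08044948 133.79214418]]
```

View pics/w4.png

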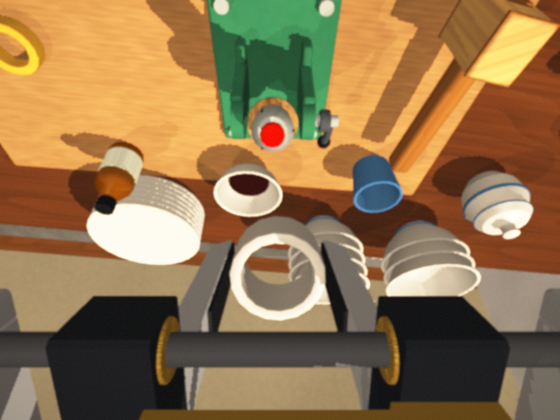

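The red pin head is at about (272,134), just above the held ring in the image. The plate's far corners are at about (230,138) and (318,138), and the wooden mallet is upper right with its head at (500,40).

```bash
cat > fit.py <<'E'
from h import *
def redc(f,box=None):
    hsv=cv2.cvtColor(f["color"],cv2.COLOR_BGR2HSV)
    m=(((hsv[...,0]<5)|(hsv[...,0]>175))&(hsv[...,1]>190)&(hsv[...,2]>120)).astype(np.uint8)
    n,l,st,c=cv2.connectedComponentsWithStats(m);i=1+np.argmax(st[1:,4]);return c[i],st[i]
def axis(th,ps): return np.array([-np.cos(ps)*np.sin(th),-np.sin(ps)*np.sin(th),np.cos(th)])
def pts(v):
    x,y,ps,th=v[:4];n=axis(th,ps);s=np.array([x,y,90])+35*n
    e=np.array([np.cos(ps),np.sin(ps),0]);l=np.array([-e[1],e[0],0]);o=np.array([x,y,12])
    return dict(seat=s,pin=s+70*n,fl=o+90*e+65*l,fr=o+90*e-65*l,n=n)
def solve(obs,v0=(573,46,.17,.55)):
    def g(v):
        P=pts(v);return np.concatenate([(proj(f,P[k])-np.array(p))*w for f,k,p,w in obs]+[[(v[0]-573)/30]])
    s=least_squares(g,v0,loss="soft_l1");return s.x,s.fun
E
python3 - <<'E'
from fit import *
f=np.load("w4.npy",allow_pickle=True).item()
c,st=redc(f);print(c,st)
sc=robot.grab_frame("scene");sd=robot.grab_frame("side")
obs=[(f,"pin",c,1),(f,"seat",(274,123),.5),(f,"fr",(231,138),.3),(f,"fl",(319,138),.3),(sc,"pin",(268.5,184),.6),(sd,"pin",(273.2,193),.6),(sc,"seat",(282,202),.4)]
v,e=solve(obs);P=pts(v);print(v,np.degrees(v[2:]),{k:x.round(1).tolist() for k,x in P.items()},e.round(2))
for F in(f,): print({k:proj(F,P[k]).round(1).tolist() for k in P if k!="n"})
for name,F in(("scene",sc),("side",sd)): print(name,[ (x.round(1)) for x in (proj(F,P["pin"]),proj(F,P["seat"]))])
a=cv2.resize(f["color"][60:200,190:360],None,fx=4,fy=4,interpolation=cv2.INTER_CUBIC);cv2.imwrite("pics/w4c.png",a)
E
```

```text
[271.76993166 134.49658314] [261 123  23  24 439]
[5.65068384e+02 4.42175121e+01 1.82356747e-01 5.41026620e-01] [10.44827194 30.99854192] {'seat': [547.3, 40.9, 120.0], 'pin': [511.9, 34.4, 180.0], 'fl': [641.8, 124.5, 12.0], 'fr': [665.4, -3.4, 12.0], 'n': [-0.5, -0.1, 0.9]} [ 0.1   0.1  -0.27  0.24 -1.13  0.63  1.53  0.36 -0.7  -0.03 -0.79 -0.4
 -0.6  -0.33 -0.26]
{'seat': [273.5, 123.5], 'pin': [271.9, 134.6], 'fl': [324.1, 139.2], 'fr': [227.2, 140.1]}
scene [array([267.3, 184. ]), array([280.5, 201.2])]
side [array([271.9, 192.3]), array([283.6, 209.8])]
```

View pics/w4c.png

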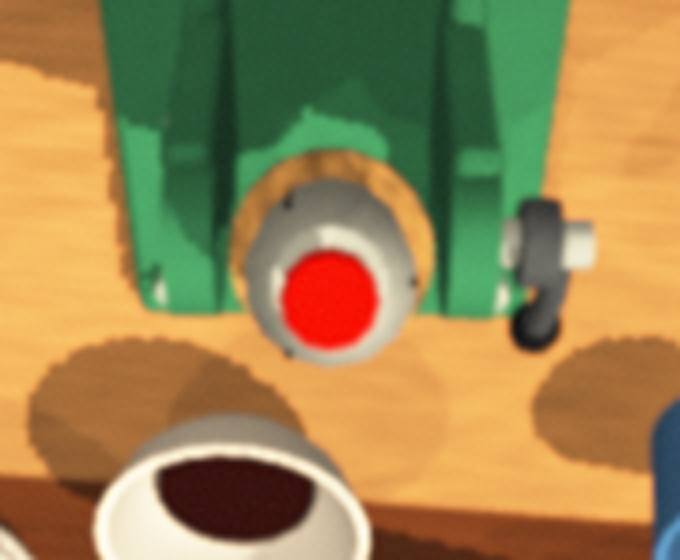

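The crop shows the brass seat disc spanning columns 247.5–299 with its top at row 97, so its centre is about (273.4,122.6). The red pin head's centre is at (271.8,134.5).

Run:
```python
from fit import *
f=np.load("w4.npy",allow_pickle=True).item()
sc=robot.grab_frame("scene");sd=robot.grab_frame("side")
def circ(P,h,r):
    n=P["n"];l=np.cross([0,0,1],n);l/=np.linalg.norm(l);u=np.cross(n,l);a=np.linspace(0,6.283,60)[:,None]
    return P["seat"]+h*n+r*(np.cos(a)*l+np.sin(a)*u)
def bb(F,X): p=proj(F,X);return np.r_[p.min(0),p.max(0)]
for prior in ("all","wristonly"):
    def g(v):
        P=pts(v)
        s=bb(f,circ(P,0,23));p=bb(f,circ(P,70,9))
        r=[s[0]-247.7,s[1]-97.2,s[2]-299,p[0]-260.7,p[1]-122.7,p[2]-283.6,p[3]-146.2]
        c=[.3*(proj(f,P["fr"])-[230,137.5]),.3*(proj(f,P["fl"])-[321,137.5])]
        if prior=="all": c+=[.5*(proj(sc,P["pin"])-[268.5,184]),.5*(proj(sd,P["pin"])-[273.2,193])]
        return np.concatenate([r]+c)
    s=least_squares(g,(565,44,.18,.54),loss="soft_l1");v=s.x;P=pts(v)
    print(v.round(3),np.degrees(v[2:]).round(1),P["seat"].round(1),P["pin"].round(1),g(v).round(1))
    print([(np.array(f["R"])@P[k]+f["t"])[2].round(1) for k in("seat","pin")])
```

```text
[5.66345e+02 4.42730e+01 1.77000e-01 5.47000e-01] [10.2 31.4] [548.4  41.1 119.9] [512.6  34.6 179.7] [-0.2 -0.   0.2 -1.7 -1.   1.4  1.9 -0.9  0.9  0.8  0.8 -0.5  0.  -0.5
 -0.3]
[np.float64(296.5), np.float64(230.7)]
[5.66263e+02 4.42630e+01 1.78000e-01 5.48000e-01] [10.2 31.4] [548.3  41.  119.9] [512.5  34.6 179.6] [-0.2 -0.1  0.2 -1.7 -1.1  1.4  1.8 -0.9  0.9  0.8  0.8]
[np.float64(296.4), np.float64(230.7)]
```

```bash
cat >> fit.py <<'E'
def plan(S,n,h,off=(0,0,0),st=None):
    """tool-frame shift (frac) and turn (frac) so that tool point off lands at S+h n, tool z=-n, y level"""
    p,R=tool(st);z=-n;y=np.cross([0,0,1],n);y/=np.linalg.norm(y)
    if y@R.as_matrix()[:,1]<0:y=-y
    M=Ro.from_matrix(np.stack([np.cross(y,z),y,z],1))
    t=S+h*n-M.apply(off)
    return R.inv().apply(t-p)/100,(R.inv()*M).as_rotvec()/np.pi
SEAT=np.array([548.4,41.1,119.9]);N=axis(.547,.177)
E
python3 - <<'E'
from fit import *
f=np.load("w4.npy",allow_pickle=True).item();s=robot.read_state();p,R=tool(s);print(p)
def g(c): # ring centre x,y and bottom z in tool
    a=np.linspace(0,6.283,60)
    X=np.concatenate([np.stack([c[0]+25*np.cos(a),c[1]+25*np.sin(a),a*0+z],1) for z in(c[2],c[2]-30)])
    q=proj(f,R.apply(X)+p);return np.r_[q.min(0),q.max(0)]-[231,217,326,320]
r=least_squares(g,(0,0,5));print("ring in tool",r.x,r.fun)
r=least_squares(lambda c:g((c[0],c[1],5.)),(0,0));print("ring z=5",r.x,r.fun)
print(N,plan(SEAT,N,85,(0,0,5)))
E
```

```text
[535.38211152  39.60524995 265.83302243]
ring in tool [-0.6284455   3.17242254  9.86271505] [ 0.12926242 -0.1340571  -0.12929565  0.12344896]
ring z=5 [1.6957158  3.14927772] [-1.3476416  -1.54367041  1.34898596  1.68005104]
[-0.51200102 -0.09158258  0.85408875] (array([ 0.67877887, -0.01017821,  0.36057954]), array([-0.00115093,  0.02584752, -0.00161811]))
```

Run:
```python
from fit import *
p,R=tool()
S=[robot.read_state() for _ in range(3)]
f=robot.grab_frame("wrist");s=robot.read_state()
for F,(q,Q) in ((np.load("w4.npy",allow_pickle=True).item(),(p,R)),(f,tool(s))):
    C=ray(F,(0,0))[0];M=np.array(F["R"])@Q.as_matrix()
    print("cam in tool",Q.inv().apply(C-q).round(2),M.round(4).tolist(),proj(F,[q]).round(1))
print([np.round(x["ee_pos"],2).tolist() for x in S+[s]])
hsv=f["color"][195:325,215:345].max(2); 
g=cv2.GaussianBlur(f["color"].astype(np.float32).mean(2),(0,0),1)
for y in (255,265,275): print(y,np.round(g[y,222:240]).astype(int).tolist(),np.round(g[y,318:336]).astype(int).tolist())
```

```text
cam in tool [  81.82    2.39 -179.9 ] [[-0.0003, 1.0, -0.001], [-0.9642, -0.0006, -0.2651], [-0.2651, 0.0009, 0.9642]] [[272.9 261.6]]
cam in tool [  79.01    1.09 -179.23] [[-0.0003, 1.0, 0.0002], [-0.9634, -0.0003, -0.2682], [-0.2682, -0.0002, 0.9634]] [[275.5 256.5]]
[[535.38, 39.61, 265.83], [535.38, 39.61, 265.83], [535.38, 39.61, 265.83], [535.11, 39.73, 265.65]]
255 [107, 109, 111, 110, 97, 72, 44, 25, 19, 23, 38, 66, 103, 142, 176, 202, 220, 230] [164, 137, 107, 75, 47, 28, 20, 22, 32, 52, 76, 96, 105, 108, 107, 108, 108, 108]
265 [117, 101, 71, 41, 27, 25, 28, 42, 75, 126, 178, 212, 229, 235, 238, 241, 243, 244] [200, 198, 194, 187, 172, 143, 102, 61, 34, 22, 21, 26, 40, 63, 86, 101, 107, 108]
275 [30, 24, 24, 25, 27, 38, 69, 122, 177, 214, 230, 236, 239, 241, 243, 245, 244, 238] [203, 202, 200, 198, 193, 179, 148, 100, 54, 28, 20, 19, 19, 19, 21, 29, 47, 72]
```

```bash
cat > tf.py <<'E'
from fit import *
PH=np.radians(15.5)
def nomf(f,mount):
    """frame in tool coordinates with nominal mount"""
    R=np.array([[0,1,0],[-np.cos(PH),0,-np.sin(PH)],[-np.sin(PH),0,np.cos(PH)]])
    return {**{k:f[k] for k in("fx","fy","cx","cy")},"R":R,"t":-R@np.array(mount)}
def circt(c,n,h,r):
    n=n/np.linalg.norm(n);l=np.cross(n,[1,0,0]);l/=np.linalg.norm(l);u=np.cross(n,l);a=np.linspace(0,2*np.pi,90)[:,None]
    return c+h*n+r*(np.cos(a)*l+np.sin(a)*u)
def bb(F,X): p=proj(F,X);return np.r_[p.min(0),p.max(0)]
E
python3 - <<'E'
from tf import *
f=np.load("w4.npy",allow_pickle=True).item();print(f["cx"],f["cy"])
for my in (0,):
    F=nomf(f,(80.2,my,-179))
    for z0 in (5,8): 
        def g(c):
            X=np.concatenate([circt(np.array([c[0],c[1],z0]),np.array([0,0,-1.]),h,25) for h in(0,30)])
            return bb(F,X)-[231.2,217,325,320]
        r=least_squares(g,(0,0));print("ring",z0,r.x,r.fun.round(1))
    def g(v):
        c=v[:3];n=np.array([v[3],v[4],-1.]);s=bb(F,circt(c,n,0,23));p=bb(F,circt(c,n,70,9))
        return np.r_[s[0]-247.7,s[1]-97.2,s[2]-299,p[0]-260.7,p[1]-122.7,p[2]-283.6,p[3]-146.2]
    r=least_squares(g,(60,0,150,0,0));n=np.r_[r.x[3:],-1];n/=np.linalg.norm(n);print(r.x.round(3),n,r.fun.round(2))
    w,R=tool();print("world n",R.apply(n),"tilt",np.degrees(np.arccos(R.apply(n)[2])),"seat world",w+R.apply(r.x[:3]))
E
```

```text
277.2905692071132 208.2918592097484
ring 5 [0.02172148 0.40625336] [-2.2 -1.8  2.2  2. ]
ring 8 [-1.41932004  0.41354981] [-1.3 -0.9  1.3  1. ]
[ 7.36680e+01 -3.67600e+00  1.41445e+02 -9.80000e-02 -1.00000e-03] [-0.09718894 -0.00146747 -0.99526487] [ 0.96 -0.08 -0.96 -0.78 -0.6   0.78  0.68]
world n [-0.49853176 -0.08745325  0.86244885] tilt 30.407338881394754 seat world [558.89632803  40.09658329 107.91519056]
```

```bash
cat >> tf.py <<'E'
def spindle(F,w,R,seatbox,pin,v0=(60,0,140,0,0),wz=.5,hp=70):
    """seatbox: left,top,right (nan=skip); pin: centre. returns seat,n in tool frame"""
    sb=np.array(seatbox,float)
    def g(v):
        c=v[:3];n=np.array([v[3],v[4],-1.]);n/=np.linalg.norm(n);s=bb(F,circt(c,n,0,23))[:3];p=bb(F,circt(c,n,hp,9))
        W=w+R.apply(c);nw=R.apply(n)
        return np.r_[np.nan_to_num(s-sb),(p[0]+p[2])/2-pin[0],(p[1]+p[3])/2-pin[1],wz*(W[2]-90-35*nw[2])]
    r=least_squares(g,v0);n=np.r_[r.x[3:],-1];n/=np.linalg.norm(n)
    return r.x[:3],n,r.fun
E
python3 - <<'E'
from tf import *
f=np.load("w4.npy",allow_pickle=True).item();F=nomf(f,(80.2,0,-179))
w,R=tool();w=np.array([535,39.7,265.8])
c,n,e=spindle(F,w,R,(247.7,97.2,299),(271.9,134.5))
nw=R.apply(n);print(c.round(1),n.round(4),e.round(2),"world",(w+R.apply(c)).round(1),nw.round(4),np.degrees(np.arccos(nw[2])),np.degrees(np.arctan2(-nw[1],-nw[0])))
S=w+R.apply(c);st=dict(ee_pos=w,orientation=R.as_rotvec())
print(plan(S,nw,90,(0,0,5),st),plan(S,nw,90,(0,0.4,5),st))
E
```

```text
[ 72.9  -3.5 127.7] [-0.0752 -0.0032 -0.9972] [-0.13  0.02  0.13 -0.   -0.   -0.05] world [551.4  39.  119.7] [-0.5169 -0.0924  0.8511] 31.67222952449713 10.130536492616393
(array([ 0.65714556, -0.03824792,  0.32929867]), array([-0.0010716 ,  0.02395732, -0.00157204])) (array([ 0.65712633, -0.04224785,  0.32931286]), array([-0.0010716 ,  0.02395732, -0.00157204]))
```

Emit:
carry_out([
  [[0.3,-0.02,0],[0,0.012,0],0],
  [[0.5,-0.04,0.1],[-0.001,0.024,-0.0015],0],
  [[0.655,-0.04,0.25],[-0.001,0.024,-0.0015],0],
  [[0.655,-0.04,0.33],[-0.001,0.024,-0.0015],0],
  [[0.655,-0.04,0.33],[-0.001,0.024,-0.0015],0],
  [[0.655,-0.04,0.33],[-0.001,0.024,-0.0015],0],
], grip_force=8)

```text
t: 9.4
ee_pos: [502.6, 30.4, 200.1]
orientation: [-0.228, 2.58, 0.065]
wrist_force: [-0.1, -0.2, -0.6]
gripper_width: 49.7
grasp_force: 8.0
```

Run:
```python
from tf import *
f=robot.grab_frame("wrist");np.save("w5.npy",dict(f),allow_pickle=True)
cv2.imwrite("pics/w5.png",cv2.resize(f["color"][170:350,180:380],None,fx=3,fy=3,interpolation=cv2.INTER_CUBIC))
print(tool()[0],redc(f)); F=nomf(f,(80.2,0,-179)); print(proj(F,[[0,0,5+20],[0,0,95]]))
```

```text
[502.96877181  30.32005881 200.88572919] (array([279.07692308, 247.18269231]), array([268, 245,  22,   7, 104], dtype=int32))
[[277.29056921 243.10464929]
 [277.29056921 213.0329466 ]]
```

View pics/w5.png

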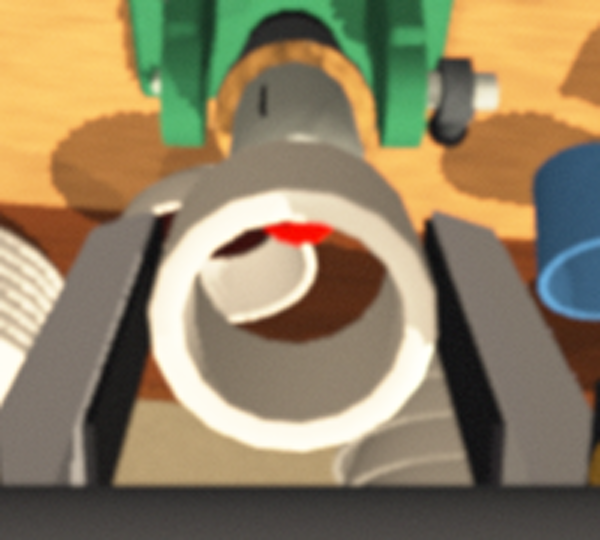

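The view shows the red head through the ring's bore at about (279,248). The seat disc spans columns 251–306 with its top at row 183, so a small correction is needed.

Run:
```python
from tf import *
f=np.load("w5.npy",allow_pickle=True).item();F=nomf(f,(80.2,0,-179));w,R=tool()
for hp in (69,71):
  print(hp,"pred pin bb",bb(F,circt(np.array([0,0,95.]),np.array([0,0,-1.]),hp,9)).round(1),"seat",bb(F,circt(np.array([0,0,95.]),np.array([0,0,-1.]),0,23)).round(1))
print("ring top pred",bb(F,circt(np.array([0,0,5.]),np.array([0,0,-1.]),30,25)).round(1),"bot",bb(F,circt(np.array([0,0,5.]),np.array([0,0,-1.]),0,19)).round(1))
```

```text
69 pred pin bb [263.6 229.6 291.  255.2] seat [250.4 186.7 304.2 238.3]
71 pred pin bb [263.5 230.6 291.1 256.5] seat [250.4 186.7 304.2 238.3]
ring top pred [228.2 232.9 326.4 322. ] bot [245.4 225.2 309.2 284.2]
```

Emit:
carry_out([
  [[0.02,0.007,0.1],[0,0,0],0],
  [[0.02,0.007,0.2],[0,0,0],0],
  [[0.02,0.007,0.3],[0,0,0],0],
  [[0.02,0.007,0.4],[0,0,0],0],
  [[0.02,0.007,0.42],[0,0,0],0],
  [[0.02,0.007,0.42],[0,0,0],0],
])

```text
t: 9.95
ee_pos: [522.4, 34.9, 163.8]
orientation: [-0.229, 2.58, 0.065]
wrist_force: [-0.6, 0.5, 0.6]
gripper_width: 49.6
grasp_force: 8.0
```

Run:
```python
from tf import *
f=robot.grab_frame("wrist");np.save("w6.npy",dict(f),allow_pickle=True)
cv2.imwrite("pics/w6.png",cv2.resize(f["color"][170:350,180:380],None,fx=4,fy=3.3333,interpolation=cv2.INTER_CUBIC))
print(tool()[0],redc(f)); F=nomf(f,(80.2,0,-179))
for z in (-25,-20,-15): print(z,bb(F,circt(np.array([0,0,z]),np.array([0,0,-1.]),0,9)).round(1))
```

```text
[522.3742333   34.80592916 164.18077784] (array([278.13092269, 268.89401496]), array([262, 253,  34,  32, 802], dtype=int32))
-25 [259.6 263.  295.  295. ]
-20 [260.1 258.8 294.5 290.1]
-15 [260.6 255.  294.  285.5]
```

View pics/w6.png

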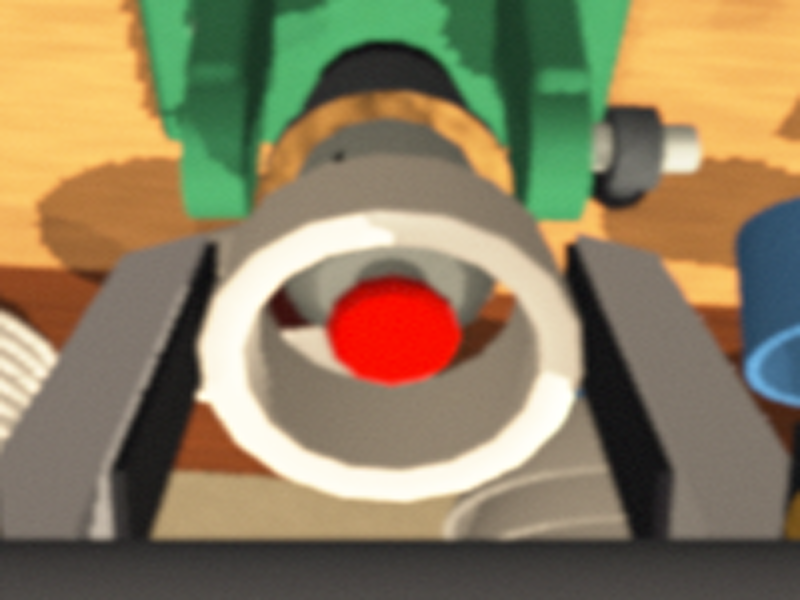

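The pin is centred in the bore (column 278 against the ring's 277.5), and its row matches a pin top about 8 mm below the ring's rim. Continuing down slowly.

Emit:
carry_out([
  [[0.007,0.003,0.04],[0,0,0],0],
  [[0.007,0.003,0.08],[0,0,0],0],
  [[0.007,0.003,0.12],[0,0,0],0],
  [[0.007,0.003,0.16],[0,0,0],0],
  [[0.007,0.003,0.16],[0,0,0],0],
])

```text
t: 10.42
ee_pos: [529.3, 36.5, 148.7]
orientation: [-0.228, 2.581, 0.065]
wrist_force: [-0.3, -0.6, -0.5]
gripper_width: 50.0
grasp_force: 8.0
```

Emit:
carry_out([
  [[0,0,0.04],[0,0,0],0],
  [[0,0,0.08],[0,0,0],0],
  [[0,0,0.12],[0,0,0],0],
  [[0,0,0.12],[0,0,0],0],
])

```text
t: 10.75
ee_pos: [535.5, 37.6, 138.4]
orientation: [-0.228, 2.581, 0.066]
wrist_force: [0.3, 0.1, -0.3]
gripper_width: 49.8
grasp_force: 8.0
```

Emit:
carry_out([
  [[0,0,0.04],[0,0,0],0],
  [[0,0,0.08],[0,0,0],0],
  [[0,0,0.11],[0,0,0],0],
  [[0,0,0.11],[0,0,0],0],
])

```text
t: 11.08
ee_pos: [541.2, 38.6, 129.2]
orientation: [-0.228, 2.581, 0.065]
wrist_force: [-0.7, 0.7, -0.3]
gripper_width: 49.6
grasp_force: 8.0
```

Emit:
carry_out([
  [[0,0,0.02],[0,0,0],0],
  [[0,0,0.04],[0,0,0],0],
  [[0,0,0.04],[0,0,0],0],
])

```text
t: 11.33
ee_pos: [543.3, 38.9, 126.2]
orientation: [-0.228, 2.58, 0.065]
wrist_force: [-0.2, -0.4, 0.5]
gripper_width: 50.0
grasp_force: 8.0
```

Emit:
carry_out([
  [[0,0,0.02],[0,0,0],0],
  [[0,0,0.03],[0,0,0],0],
  [[0,0,0.03],[0,0,0],0],
])

```text
t: 11.58
ee_pos: [545.0, 39.2, 124.1]
orientation: [-0.228, 2.58, 0.065]
wrist_force: [-0.6, 0.2, 1.6]
gripper_width: 49.6
grasp_force: 8.0
```

Emit:
carry_out([
  [[0,0,0.01],[0,0,0],0],
  [[0,0,0.02],[0,0,0],0],
  [[0,0,0.02],[0,0,0],0],
  [[0,0,0.02],[0,0,0],0],
])

```text
t: 11.92
ee_pos: [546.0, 39.5, 123.1]
orientation: [-0.229, 2.579, 0.065]
wrist_force: [-4.5, -0.4, 7.3]
gripper_width: 49.9
grasp_force: 8.0
```

Emit:
carry_out([
  [[0,0,0.01],[0,0,0],0],
  [[0,0,0.02],[0,0,0],0],
  [[0,0,0.02],[0,0,0],0],
  [[0,0,0.02],[0,0,0],0],
])

```text
t: 12.25
ee_pos: [547.1, 39.7, 121.7]
orientation: [-0.229, 2.578, 0.065]
wrist_force: [-6.3, 0.4, 8.5]
gripper_width: 50.0
grasp_force: 8.0
```

Emit:
carry_out([
  [[0,0,0],[0,0,0],1],
  [[0,0,0],[0,0,0],1],
  [[0,0,0],[0,0,0],1],
  [[0,0,0],[0,0,0],1],
  [[0,0,0],[0,0,0],1],
  [[0,0,0],[0,0,0],1],
])

```text
t: 12.75
ee_pos: [547.0, 39.5, 120.4]
orientation: [-0.228, 2.58, 0.065]
wrist_force: [0.6, -0.5, 0.0]
gripper_width: 86.2
grasp_force: 0.0
```

Emit:
carry_out([
  [[0,0,-0.2],[0,0,0],1],
  [[0,0,-0.6],[0,0,0],1],
  [[0,0,-1],[0,0,0],1],
  [[0,0,-1],[0,0,0],1],
  [[0,0,-1],[0,0,0],1],
])

```text
t: 13.17
ee_pos: [495.9, 29.8, 208.3]
orientation: [-0.228, 2.575, 0.062]
wrist_force: [-0.7, 0.3, -1.3]
gripper_width: 94.0
grasp_force: 0.0
```

Run:
```python
from tf import *
f=robot.grab_frame("wrist");np.save("w7.npy",dict(f),allow_pickle=True)
cv2.imwrite("pics/w7.png",cv2.resize(f["color"][150:330,180:380],None,fx=3,fy=3,interpolation=cv2.INTER_CUBIC))
p,R=tool();print(p,R.as_matrix().round(4).tolist(),redc(f))
```

```text
[495.27892764  30.15648017 206.34414635] [[-0.8368, -0.1753, 0.5186], [-0.1494, 0.9845, 0.0918], [-0.5267, -0.0007, -0.8501]] (array([278.01113586, 234.25835189]), array([266, 222,  25,  25, 449], dtype=int32))
```

View pics/w7.png

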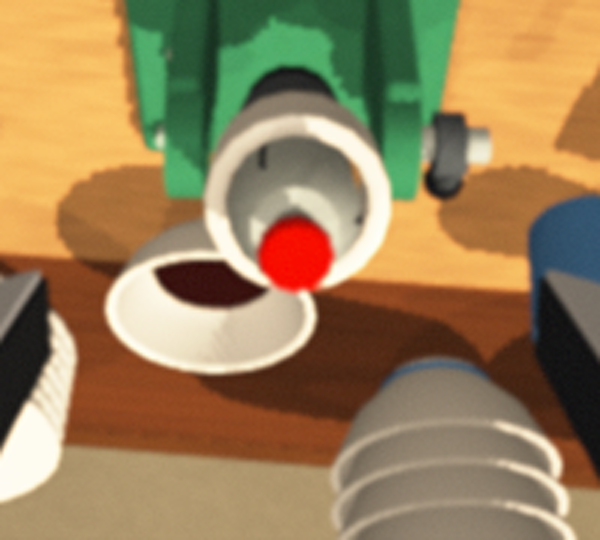

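The ring sits square on the seat around the spindle, and the red head at (278,234) is untouched. Now checking the residual axis offset numerically before going for the collar.

Run:
```python
from tf import *
f=np.load("w7.npy",allow_pickle=True).item();F=nomf(f,(80.2,0,-179))
n=np.array([0,0,-1.]);c=np.array([0,0,103.])
print("pin",bb(F,circt(c,n,70,9)).round(1),"ringtop out",bb(F,circt(c,n,30,25)).round(1),"in",bb(F,circt(c,n,30,19)).round(1))
print("per mm x:",proj(F,[[1,0,33]])-proj(F,[[0,0,33]]))
p,R=tool();s=dict(ee_pos=p,orientation=R.as_rotvec())
print("tool z world",R.apply([0,0,1]).round(4))
# collar approach
for q in ("collar_mid",):
    t=np.array([577,-235,205.]);print((t-p).round(1))
```

```text
pin [264.  226.1 290.6 251.1] ringtop out [245.8 190.  308.8 250.2] in [253.3 197.5 301.3 243.3]
per mm x: [[ 0.         -1.38875764]]
tool z world [ 0.5186  0.0918 -0.8501]
[  81.7 -265.2   -1.3]
```

Emit:
carry_out([
  [[-0.05,-0.33,-0.05],[0,0.03,0],1],
  [[-0.11,-0.65,-0.1],[0,0.065,0],1],
  [[-0.164,-0.977,-0.133],[0,0.1,0],1],
  [[-0.164,-0.977,-0.133],[0,0.138,0],1],
  [[-0.164,-0.977,-0.133],[0,0.1766,0],1],
  [[-0.164,-0.977,-0.133],[0,0.1766,0],1],
])

```text
t: 13.72
ee_pos: [524.3, -64.8, 221.7]
orientation: [0.279, -3.122, -0.002]
wrist_force: [0.2, -0.9, -0.9]
gripper_width: 94.0
grasp_force: 0.0
```

Emit:
carry_out([
  [[-0.136,-0.888,0.105],[0,0,0],1],
  [[-0.136,-0.888,0.105],[0,0,0],1],
  [[-0.136,-0.888,0.105],[0,0,0],1],
])

```text
t: 13.97
ee_pos: [549.2, -153.9, 211.4]
orientation: [0.275, -3.126, 0.002]
wrist_force: [0.3, -0.3, -0.1]
gripper_width: 94.0
grasp_force: 0.0
```

Emit:
carry_out([
  [[-0.136,-0.888,0.105],[0,0,0],1],
  [[-0.136,-0.888,0.105],[0,0,0],1],
  [[-0.136,-0.888,0.105],[0,0,0],1],
  [[-0.136,-0.888,0.105],[0,0,0],1],
  [[-0.136,-0.888,0.105],[0,0,0],1],
])

```text
t: 14.38
ee_pos: [576.0, -233.5, 203.0]
orientation: [0.276, -3.126, -0.005]
wrist_force: [-0.8, 0.8, 0.3]
gripper_width: 93.7
grasp_force: 0.0
```

Run:
```python
from tf import *
f=robot.grab_frame("wrist");np.save("w8.npy",dict(f),allow_pickle=True);p,R=tool();print(p,R.as_matrix().round(4).tolist())
F=nomf(f,(80.2,0,-179))
hsv=cv2.cvtColor(f["color"],cv2.COLOR_BGR2HSV)
r=robot.cut_out("collar","wrist");print(len(r))
for d in r[:2]:
    box=cv2.boundingRect(d["region"].astype(np.uint8));print(d["confidence"],box,np.median(hsv[d["region"]],0))
    b=np.array([box[0],box[1],box[0]+box[2],box[1]+box[3]])-.5
    def g(c):
        X=np.concatenate([circt(np.array([c[0],c[1],p[2]]),np.array([0,0,-1.]),h,28) for h in(0,18)]);return bb(F,X)-b
    s=least_squares(g,(0,0));print("collar in tool",s.x,s.fun.round(1))
print([(d["position"],d["confidence"]) for d in robot.tip_of("collar_mid","wrist")[:2]], proj(F,[[0,0,p[2]-9]]))
```

```text
[ 576.08161031 -232.86830651  203.71311774] [[-0.9844, -0.1761, -0.0033], [-0.1762, 0.9844, 0.0022], [0.0029, 0.0027, -1.0]]
1
0.78 (250, 166, 49, 50) [ 24. 197. 252.]
collar in tool [-2.20483595 -3.68647165] [-0.5 -0.6  0.5  0.6]
[([274.9, 189.3], 0.65), ([504.6, 218.2], 0.23)] [[277.29056921 188.55702378]]
```

Emit:
carry_out([
  [[-0.02,-0.037,0.5],[0,0,0],1],
  [[-0.02,-0.037,1],[0,0,0],1],
  [[-0.02,-0.037,1],[0,0,0],1],
], grip_force=12)

```text
t: 14.78
ee_pos: [576.8, -234.9, 100.6]
orientation: [0.279, -3.122, -0.006]
wrist_force: [-0.8, 0.9, -0.5]
gripper_width: 93.9
grasp_force: 0.0
```

Emit:
carry_out([
  [[0,0,0.4],[0,0,0],1],
  [[0,0,0.75],[0,0,0],1],
  [[0,0,0.95],[0,0,0],1],
  [[0,0,0.995],[0,0,0],1],
  [[0,0,0.995],[0,0,0],0.7],
  [[0,0,0.995],[0,0,0],0],
  [[0,0,0.995],[0,0,0],0],
  [[0,0,0.995],[0,0,0],0],
  [[0,0,0.995],[0,0,0],0],
  [[0,0,0.995],[0,0,0],0],
  [[0,0,0.995],[0,0,0],0],
  [[0,0,0.995],[0,0,0],0],
])

```text
t: 15.78
ee_pos: [579.9, -237.9, 6.1]
orientation: [0.276, -3.129, 0.0]
wrist_force: [0.1, 1.7, 5.9]
gripper_width: 56.3
grasp_force: 12.0
```

Run:
```python
from tf import *
f=robot.grab_frame("wrist");np.save("w9.npy",dict(f),allow_pickle=True);s=robot.read_state();p,R=tool(s);print(p,s["gripper_width"],s["grasp_force"])
hsv=cv2.cvtColor(f["color"],cv2.COLOR_BGR2HSV)
m=((abs(hsv[...,0].astype(int)-24)<5)&(hsv[...,1]>140)).astype(np.uint8);m[:190]=0;m[330:]=0
n,l,st,c=cv2.connectedComponentsWithStats(m);i=1+np.argsort(-st[1:,4])[:2];print(st[i],c[i])
F=nomf(f,(80.2,0,-179));print(bb(F,circt(np.array([0,0,4.]),np.array([0,0,-1.]),18,28)).round(1))
```

```text
[ 579.94694069 -237.92786874    6.11044139] 56.63208218305433 12.0006986358203
[[ 233  276   93   34 1370]] [[278.81386861 295.12554745]]
[225.5 220.3 329.1 315. ]
```

Emit:
carry_out([
  [[0,0,-0.15],[0,0,0],0],
  [[0,0,-0.5],[0,0,0],0],
  [[0.02,0.037,-0.995],[0,0,0],0],
  [[0.02,0.037,-0.995],[0,0,0],0],
], grip_force=12)

```text
t: 16.17
ee_pos: [580.2, -236.5, 110.7]
orientation: [-0.277, 3.123, -0.009]
wrist_force: [0.8, -0.7, -0.8]
gripper_width: 56.4
grasp_force: 12.0
```

Emit:
carry_out([
  [[0,0,-0.4],[0,0,0],0],
  [[0,0,-0.8],[0,0,0],0],
  [[0,0,-1],[0,0,0],0],
])

```text
t: 16.42
ee_pos: [578.6, -235.7, 208.8]
orientation: [-0.277, 3.126, -0.006]
wrist_force: [0.5, -0.5, -0.4]
gripper_width: 55.7
grasp_force: 12.0
```

Emit:
carry_out([
  [[0.05,0.3,-0.035],[0,0,0],0],
  [[0.1,0.6,-0.07],[0,0,0],0],
  [[0.136,0.888,-0.105],[0,0,0],0],
])

```text
t: 16.67
ee_pos: [547.4, -149.1, 214.8]
orientation: [0.275, -3.127, -0.0]
wrist_force: [0.4, 1.2, -1.6]
gripper_width: 56.1
grasp_force: 12.0
```

Emit:
carry_out([
  [[0.05,0.3,-0.035],[0,0,0],0],
  [[0.1,0.6,-0.07],[0,0,0],0],
  [[0.136,0.888,-0.105],[0,0,0],0],
])

```text
t: 16.92
ee_pos: [518.0, -63.4, 225.1]
orientation: [0.276, -3.126, -0.0]
wrist_force: [1.5, 0.4, -2.0]
gripper_width: 56.2
grasp_force: 12.0
```

Emit:
carry_out([
  [[0.01,0.1,-0.1],[0,-0.035,0],0],
  [[0.02,0.3,-0.1],[0,-0.07,0],0],
  [[0.04,0.55,0],[0,-0.105,0],0],
  [[0.069,0.8,0],[0,-0.14,0],0],
  [[0.069,0.977,0],[0,-0.1766,0],0],
  [[0.069,0.977,0.1],[0,-0.1766,0],0],
  [[0.069,0.977,0.199],[0,-0.1766,0],0],
  [[0.069,0.977,0.199],[0,-0.1766,0],0],
  [[0.069,0.977,0.199],[0,-0.1766,0],0],
])

```text
t: 17.67
ee_pos: [494.6, 30.4, 205.1]
orientation: [-0.229, 2.581, 0.065]
wrist_force: [0.8, -1.3, -1.7]
gripper_width: 56.3
grasp_force: 12.0
```

Run:
```python
from tf import *
f=robot.grab_frame("wrist");np.save("w10.npy",dict(f),allow_pickle=True);s=robot.read_state();p,R=tool(s);print(p,s["gripper_width"],s["wrist_force"],R.apply([0,0,1]).round(4))
print("red",redc(f))
for q in("seat","pin_top","collar_mid"): print(q,[(d["position"],d["confidence"]) for d in robot.tip_of(q,"wrist")[:2]])
```

```text
[495.53022564  30.10828662 205.89027081] 56.237935139329025 [0.08594101 0.88533277 0.5985697 ] [ 0.517   0.0921 -0.851 ]
red (array([276.76993865, 242.43865031]), array([265, 235,  24,  17, 326], dtype=int32))
seat [([274.8, 209.4], 0.58)]
pin_top [([276.7, 241.2], 0.93)]
collar_mid []
```

Emit:
carry_out([
  [[0,-0.003,0.12],[0,0,0],0],
  [[0,-0.003,0.24],[0,0,0],0],
  [[0,-0.003,0.36],[0,0,0],0],
  [[0,-0.003,0.42],[0,0,0],0],
  [[0,-0.003,0.42],[0,0,0],0],
  [[0,-0.003,0.42],[0,0,0],0],
], grip_force=10)

```text
t: 18.37
ee_pos: [517.3, 33.9, 169.9]
orientation: [-0.229, 2.58, 0.065]
wrist_force: [-0.1, 0.2, -1.3]
gripper_width: 56.7
grasp_force: 10.0
```

Run:
```python
from tf import *
f=robot.grab_frame("wrist");np.save("w11.npy",dict(f),allow_pickle=True);p,R=tool();print(p,"red",redc(f))
hsv=cv2.cvtColor(f["color"],cv2.COLOR_BGR2HSV)
m=((abs(hsv[...,0].astype(int)-24)<5)&(hsv[...,1]>140)).astype(np.uint8);m[:190]=0;m[335:]=0
n,l,st,c=cv2.connectedComponentsWithStats(m);i=1+np.argsort(-st[1:,4])[:3];print(st[i])
F=nomf(f,(80.2,0,-179))
print("pin pred",bb(F,circt(np.array([0,0,61.]),np.array([0,0,-1.]),70,9)).round(1),"collar top pred",bb(F,circt(np.array([0,0,6.]),np.array([0,0,-1.]),18,28)).round(1),bb(F,circt(np.array([0,0,6.]),np.array([0,0,-1.]),18,18.5)).round(1))
cv2.imwrite("pics/w11.png",cv2.resize(f["color"][170:350,180:380],None,fx=4,fy=3.3333,interpolation=cv2.INTER_CUBIC))
```

```text
[517.34131742  33.84945425 170.34963362] red (array([277.9790795 , 264.58437936]), array([263, 250,  30,  30, 717], dtype=int32))
[[ 228  219   98   91 2935]
 [ 195  197   22    9   78]
 [ 181  209   27    9   73]]
pin pred [261.1 250.6 293.5 280.3] collar top pred [226.1 219.1 328.5 313. ] [243.5 236.2 311.1 298.1]
```

View pics/w11.png

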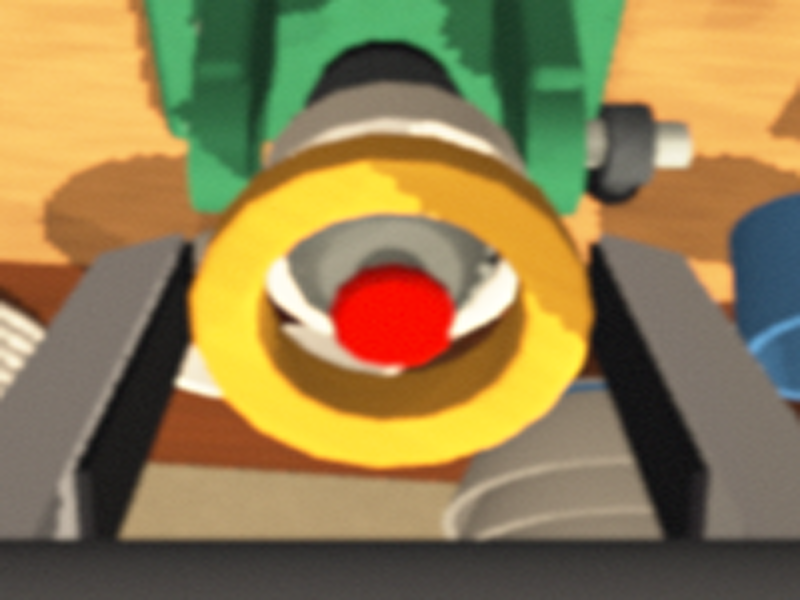

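The collar (columns 227–328) is centred on the red head (column 278). It is about 1 mm towards +x, so I'm correcting that and going down.

Emit:
carry_out([
  [[-0.012,0,0.03],[0,0,0],0],
  [[-0.012,0,0.06],[0,0,0],0],
  [[-0.012,0,0.09],[0,0,0],0],
  [[-0.012,0,0.12],[0,0,0],0],
  [[-0.012,0,0.12],[0,0,0],0],
])

```text
t: 18.83
ee_pos: [524.2, 35.3, 159.8]
orientation: [-0.229, 2.581, 0.065]
wrist_force: [-0.2, 0.7, -1.8]
gripper_width: 56.4
grasp_force: 10.0
```

Emit:
carry_out([
  [[0,0,0.02],[0,0,0],0],
  [[0,0,0.04],[0,0,0],0],
  [[0,0,0.06],[0,0,0],0],
  [[0,0,0.06],[0,0,0],0],
])

```text
t: 19.17
ee_pos: [527.3, 35.8, 154.9]
orientation: [-0.228, 2.58, 0.065]
wrist_force: [-0.0, 0.5, -1.6]
gripper_width: 56.4
grasp_force: 10.0
```

Emit:
carry_out([
  [[0,0,0.02],[0,0,0],0],
  [[0,0,0.04],[0,0,0],0],
  [[0,0,0.05],[0,0,0],0],
  [[0,0,0.05],[0,0,0],0],
])

```text
t: 19.5
ee_pos: [530.0, 36.2, 150.8]
orientation: [-0.228, 2.58, 0.065]
wrist_force: [0.3, -0.1, -1.6]
gripper_width: 56.2
grasp_force: 10.0
```

Emit:
carry_out([
  [[0,0,0.01],[0,0,0],0],
  [[0,0,0.02],[0,0,0],0],
  [[0,0,0.02],[0,0,0],0],
  [[0,0,0.02],[0,0,0],0],
])

```text
t: 19.83
ee_pos: [530.9, 36.5, 150.1]
orientation: [-0.229, 2.579, 0.065]
wrist_force: [-5.9, -0.8, 5.4]
gripper_width: 56.4
grasp_force: 10.0
```

Emit:
carry_out([
  [[0,0,0.01],[0,0,0],0],
  [[0,0,0.02],[0,0,0],0],
  [[0,0,0.02],[0,0,0],0],
  [[0,0,0.02],[0,0,0],0],
])

```text
t: 20.17
ee_pos: [532.0, 36.7, 149.0]
orientation: [-0.229, 2.578, 0.065]
wrist_force: [-7.5, -1.5, 10.7]
gripper_width: 56.4
grasp_force: 10.0
```

Emit:
carry_out([
  [[0,0,0.015],[0,0,0],0],
  [[0,0,0.015],[0,0,0],0],
  [[0,0,0.01],[0,0,0],1],
  [[0,0,0],[0,0,0],1],
  [[0,0,0],[0,0,0],1],
  [[0,0,0],[0,0,0],1],
  [[0,0,0],[0,0,0],1],
  [[0,0,0],[0,0,0],1],
])

```text
t: 20.83
ee_pos: [532.0, 36.6, 147.5]
orientation: [-0.228, 2.58, 0.065]
wrist_force: [1.2, -0.2, 0.0]
gripper_width: 92.4
grasp_force: 0.0
```

Emit:
carry_out([
  [[0,0,-0.2],[0,0,0],1],
  [[0,0,-0.5],[0,0,0],1],
  [[0,0,-0.7],[0,0,0],1],
  [[0,0,-0.7],[0,0,0],1],
  [[0,0,-0.7],[0,0,0],1],
  [[0,0,-0.7],[0,0,0],1],
])

```text
t: 21.33
ee_pos: [495.6, 30.2, 206.3]
orientation: [-0.228, 2.581, 0.065]
wrist_force: [0.2, -0.5, -0.5]
gripper_width: 93.9
grasp_force: 0.0
```

Run:
```python
from tf import *
f=robot.grab_frame("wrist");np.save("w12.npy",dict(f),allow_pickle=True);p,R=tool();print(p,R.as_matrix().round(4).tolist(),"red",redc(f))
hsv=cv2.cvtColor(f["color"],cv2.COLOR_BGR2HSV)
m=((abs(hsv[...,0].astype(int)-24)<5)&(hsv[...,1]>140)).astype(np.uint8);m[:130]=0;m[335:]=0
n,l,st,c=cv2.connectedComponentsWithStats(m);i=1+np.argsort(-st[1:,4])[:3];print(st[i])
F=nomf(f,(80.2,0,-179));c=np.array([0,0,103.2]);n=np.array([0,0,-1.])
for h in (48,51,54): print(h,"collar top pred",bb(F,circt(c,n,h,28)).round(1),bb(F,circt(c,n,h,18.5)).round(1))
print("pin pred",bb(F,circt(c,n,70,9)).round(1))
sc=robot.grab_frame("scene");np.save("sc.npy",dict(sc),allow_pickle=True);print([(q,[(np.round(d["position"],1).tolist(),round(d["confidence"],2)) for d in robot.tip_of(q,"scene")[:2]]) for q in("mallet_grip","mallet_mid")])
```

```text
[495.46032325  30.31525491 205.78056786] [[-0.8388, -0.1758, 0.5152], [-0.1492, 0.9844, 0.0929], [-0.5235, 0.001, -0.852]] red (array([277.1487069 , 237.16810345]), array([265, 225,  25,  25, 464], dtype=int32))
[[ 241  192   75   70 1986]
 [ 475  130   27   33   67]
 [ 519  130   33   34   39]]
48 collar top pred [239.5 191.2 315.1 262.9] [252.3 204.  302.2 251.3]
51 collar top pred [239.1 192.1 315.5 264.5] [252.  205.1 302.5 252.9]
54 collar top pred [238.6 193.1 316.  266.3] [251.7 206.1 302.8 254.5]
pin pred [264.  226.  290.6 251. ]
[('mallet_grip', [([274.1, 198.9], 0.75), ([304.9, 174.1], 0.67)]), ('mallet_mid', [([277.6, 120.6], 0.79), ([286.6, 171.0], 0.67)])]
```

Emit:
carry_out([
  [[-0.1,0.33,-0.1],[0,0.035,0],1],
  [[-0.2,0.66,-0.163],[0,0.07,0],1],
  [[-0.306,0.984,-0.163],[0,0.105,0],1],
  [[-0.306,0.984,-0.163],[0,0.14,0],1],
  [[-0.306,0.984,-0.163],[0,0.1766,0],1],
  [[-0.306,0.984,-0.163],[0,0.1766,0],1],
])

```text
t: 22.03
ee_pos: [500.3, 132.7, 235.9]
orientation: [0.283, -3.124, 0.001]
wrist_force: [0.7, 0.5, 0.6]
gripper_width: 93.7
grasp_force: 0.0
```

Emit:
carry_out([
  [[-0.028,0.4,0.2],[0,0,0.03],1],
  [[-0.028,0.8,0.2],[0,0,0.056],1],
  [[-0.028,1.0,0.2],[0,0,0.056],1],
  [[-0.028,1.0,0.2],[0,0,0.056],1],
  [[-0.028,1.0,0.2],[0,0,0.056],1],
  [[-0.028,1.0,0.2],[0,0,0.056],1],
])

```text
t: 22.53
ee_pos: [481.0, 228.4, 216.5]
orientation: [0.002, -3.139, 0.002]
wrist_force: [-1.0, 0.7, -0.1]
gripper_width: 94.0
grasp_force: 0.0
```

Run:
```python
from tf import *
f=robot.grab_frame("wrist");np.save("w13.npy",dict(f),allow_pickle=True);p,R=tool();print(p,R.as_matrix().round(4).tolist())
F=nomf(f,(80.2,0,-179))
def tt(q,z): # tool-frame point at world height z
    return onz(F,q,p[2]-z).round(1)
for q in("mallet_grip","mallet_mid","mallet"): 
    for d in robot.tip_of(q,"wrist")[:2]: print(q,np.round(d["position"],1),d["confidence"],tt(d["position"],0 if q=="mallet" else 42))
for i,d in enumerate(robot.cut_out("mallet","wrist")[:2]):
    m=d["region"].astype(np.uint8);np.save(f"mm{i}.npy",m);print(d["confidence"],cv2.boundingRect(m),m.sum(),d["position"])
    c=max(cv2.findContours(m,0,2)[0],key=cv2.contourArea);print(cv2.approxPolyDP(c,4,True)[:,0].tolist())
```

```text
[481.09635305 228.07345027 216.79895339] [[-1.0, -0.0004, -0.0021], [-0.0004, 1.0, -0.0012], [0.0021, -0.0012, -1.0]]
mallet_grip [272.3 248.2] 0.62 [-65.1  -5.7 174.8]
mallet_grip [462.5 131.1] 0.59 [ 65.  191.7 174.8]
mallet_mid [500.7  57.2] 0.83 [135.5 218.6 174.8]
mallet [279.5 176.2] 0.61 [ 10.4   2.7 216.8]
0.94 (255, 151, 51, 179) 5393 [276.5, 208.9]
[[263, 151], [255, 197], [256, 214], [267, 217], [263, 325], [277, 329], [283, 311], [288, 220], [302, 214], [305, 163], [299, 153]]
0.57 (414, 6, 146, 219) 11084 [484.2, 75.5]
[[559, 19], [522, 6], [470, 31], [449, 79], [468, 94], [414, 212], [421, 221], [439, 222], [500, 94], [540, 86], [559, 50]]
```

```bash
cat > mal.py <<'E'
from tf import *
from scipy.optimize import minimize
def box(x,y,z): return np.array([[a,b,c] for a in x for b in y for c in z],float)
H=box((-28,28),(-23,23),(0,84));G=box((-178,-28),(-12,12),(29,55))
def fitm(F,m,pz,v0,rmax=300):
    m=m.copy();m[rmax:]=0
    def render(v):
        c,s=np.cos(v[2]),np.sin(v[2]);o=np.zeros((420*4,560*4),np.uint8)
        for B in(H,G):
            # mallet yaw psi in tool x-y (tool z down): mallet x -> (c,s)
            X=np.stack([v[0]+c*B[:,0]-s*B[:,1]*-1*-1,v[1]+s*B[:,0]+c*B[:,1],pz-B[:,2]],1)
            q=((proj(F,X)+.5)*4-.5).astype(np.float32);cv2.fillConvexPoly(o,cv2.convexHull(q).astype(np.int32),1)
        r=cv2.resize(o.astype(np.float32),(560,420),interpolation=cv2.INTER_AREA);r[rmax:]=0;return r
    g=lambda v:np.abs(render(v)-m).sum()
    s=minimize(g,v0,method="Nelder-Mead",options=dict(initial_simplex=[v0]+[np.array(v0)+d for d in np.diag((4,4,.1))],xatol=.02,fatol=.2))
    return s.x,s.fun,m.sum()
E
python3 - <<'E'
from mal import *
f=np.load("w13.npy",allow_pickle=True).item();F=nomf(f,(80.2,0,-179));m=np.load("mm0.npy").astype(np.float32)
p,R=tool();print(p)
for v0 in((10,0,0.),(14,2,.05)):
    v,e,n=fitm(F,m,p[2],v0);print(v,e,n)
hsv=f["color"].astype(int)
E
```

```text
[481.18610158 228.00162325 217.32468451]
[11.44222212  2.80958519  0.05097647] 189.625 4819.0
[12.16706609  2.78782535  0.05167576] 189.125 4819.0
```

Emit:
carry_out([
  [[0.118,0.028,0.2],[0,0,0.0163],1],
  [[0.118,0.028,0.5],[0,0,0.0163],1],
  [[0.118,0.028,0.9],[0,0,0.0163],1],
  [[0.118,0.028,0.95],[0,0,0.0163],1],
  [[0.118,0.028,0.95],[0,0,0.0163],1],
], grip_force=60)

```text
t: 23.2
ee_pos: [467.1, 230.6, 120.4]
orientation: [-0.08, -3.134, 0.004]
wrist_force: [0.0, 0.2, 0.2]
gripper_width: 93.8
grasp_force: 0.0
```

Emit:
carry_out([
  [[0,0,0.3],[0,0,0],1],
  [[0,0,0.6],[0,0,0],1],
  [[0,0,0.85],[0,0,0],1],
  [[0,0,0.96],[0,0,0],1],
  [[0,0,0.96],[0,0,0],1],
  [[0,0,0.96],[0,0,0],0.7],
  [[0,0,0.96],[0,0,0],0.6],
  [[0,0,0.96],[0,0,0],0.5],
  [[0,0,0.96],[0,0,0],0],
  [[0,0,0.96],[0,0,0],0],
  [[0,0,0.96],[0,0,0],0],
  [[0,0,0.96],[0,0,0],0],
])

```text
t: 24.2
ee_pos: [468.9, 231.8, 26.5]
orientation: [-0.079, -3.139, 0.0]
wrist_force: [-0.5, -0.6, -1.0]
gripper_width: 51.1
grasp_force: 0.0
```

Emit:
carry_out([
  [[0,0,0],[0,0,0],0],
  [[0,0,0],[0,0,0],0],
  [[0,0,0],[0,0,0],0],
])

```text
t: 24.45
ee_pos: [468.7, 231.6, 26.3]
orientation: [-0.079, -3.139, 0.001]
wrist_force: [-0.4, -1.5, 3.2]
gripper_width: 45.6
grasp_force: 60.0
```

Emit:
carry_out([
  [[0,0,-0.2],[0,0,0],0],
  [[0,0,-0.6],[0,0,0],0],
  [[0,0,-1],[0,0,0],0],
])

```text
t: 24.7
ee_pos: [466.8, 231.2, 125.2]
orientation: [-0.079, -3.133, 0.003]
wrist_force: [1.0, 0.6, -3.0]
gripper_width: 45.7
grasp_force: 60.0
```

Emit:
carry_out([
  [[0,0,-0.4],[0,0,0],0],
  [[0,0,-0.8],[0,0,0],0],
  [[0,0,-1],[0,0,0],0],
  [[0,0,-1],[0,0,0],0],
  [[0,0,-1],[0,0,0],0],
])

```text
t: 25.12
ee_pos: [469.0, 231.9, 226.0]
orientation: [-0.079, -3.139, -0.0]
wrist_force: [-0.3, -0.2, -3.0]
gripper_width: 45.8
grasp_force: 60.0
```

Run:
```python
from tf import *
s=robot.read_state();p,R=tool(s);print(p,s["gripper_width"],s["orientation"])
n=np.array([-.517,-.0922,.851]);n/=np.linalg.norm(n)
T=np.array([495.5,30.2,205.9])+14*n
y=np.cross([0,0,1],n);y/=np.linalg.norm(y)
y=y*np.sign(y[1]);M=Ro.from_matrix(np.stack([np.cross(y,-n),y,-n],1))
print(T,R.inv().apply(T-p)/100,(R.inv()*M).as_rotvec()/np.pi)
# stepwise: B = halfway in position, final orientation
P1=p+np.array([0,-95,20]);print("1",R.inv().apply(P1-p)/100)
P2=P1+np.array([10,-50,0]);print("2",M.inv().apply(P2-P1)/100,"3",M.inv().apply(T-P2)/100)
```

```text
[469.00043876 231.85410133 225.984996  ] 45.76227977315782 [-7.91734082e-02 -3.13939093e+00 -9.84682010e-05]
[488.26196685  28.90919409 217.81405457] [-0.29476633 -2.01716274  0.08128911] [-0.0199152  -0.17561137 -0.07039365]
1 [-0.04764531 -0.94878587 -0.20008824]
2 [-0.00907466 -0.50979044  0.00560003] 3 [ 0.1569248  -0.58670896  0.23419268]
```

Emit:
carry_out([
  [[0,-0.2,-0.2],[-0.003,-0.03,-0.012],0],
  [[0,-0.4,-0.2],[-0.0065,-0.06,-0.024],0],
  [[0,-0.6,-0.2],[-0.01,-0.09,-0.036],0],
  [[-0.02,-0.8,-0.2],[-0.0135,-0.12,-0.048],0],
  [[-0.048,-0.949,-0.2],[-0.017,-0.15,-0.06],0],
  [[-0.048,-0.949,-0.2],[-0.0199,-0.1756,-0.0704],0],
  [[-0.048,-0.949,-0.2],[-0.0199,-0.1756,-0.0704],0],
  [[-0.048,-0.949,-0.2],[-0.0199,-0.1756,-0.0704],0],
])

```text
t: 25.78
ee_pos: [466.0, 136.1, 242.3]
orientation: [-0.226, 2.589, 0.064]
wrist_force: [0.5, 0.6, -2.3]
gripper_width: 45.6
grasp_force: 60.0
```

Emit:
carry_out([
  [[-0.009,-0.25,0],[0,0,0],0],
  [[-0.009,-0.51,0],[0,0,0],0],
])

```text
t: 25.95
ee_pos: [480.0, 88.3, 246.7]
orientation: [-0.235, 2.582, 0.067]
wrist_force: [0.9, -0.8, -1.7]
gripper_width: 45.8
grasp_force: 60.0
```

Emit:
carry_out([
  [[0.08,-0.3,0],[0,0,0],0],
  [[0.157,-0.587,0],[0,0,0],0],
  [[0.157,-0.587,0.12],[0,0,0],0],
  [[0.157,-0.587,0.234],[0,0,0],0],
  [[0.157,-0.587,0.234],[0,0,0],0],
  [[0.157,-0.587,0.234],[0,0,0],0],
  [[0.157,-0.587,0.234],[0,0,0],0],
])

```text
t: 26.53
ee_pos: [488.9, 29.2, 218.6]
orientation: [-0.23, 2.582, 0.065]
wrist_force: [0.2, 0.4, -1.6]
gripper_width: 45.9
grasp_force: 60.0
```

Run:
```python
from tf import *
s=robot.read_state();p,R=tool(s);print(p,s["gripper_width"],R.apply([0,0,1]),s["wrist_force"])
n=np.array([-.517,-.0922,.851]);n/=np.linalg.norm(n)
T=np.array([495.5,30.2,205.9])+14*n
y=np.cross([0,0,1],n);y/=np.linalg.norm(y);M=Ro.from_matrix(np.stack([np.cross(-y,-n),-y,-n],1)) if y[1]<0 else Ro.from_matrix(np.stack([np.cross(y,-n),y,-n],1))
print(R.inv().apply(T-p).round(2),(R.inv()*M).as_rotvec())
f=robot.grab_frame("wrist");np.save("w14.npy",dict(f),allow_pickle=True);print(redc(f))
for q in("seat","pin_top","collar_mid"): print(q,[(d["position"],d["confidence"]) for d in robot.tip_of(q,"wrist")[:2]])
for c in("scene",):
  f=robot.grab_frame(c);a,b=redc({"color":f["color"][150:240,220:320]});print(c,a+[220,150],b); np.save("sc14.npy",dict(f),allow_pickle=True)
```

```text
[488.91843381  29.23809032 218.61006492] 45.86000207017018 [ 0.51542262  0.0928932  -0.85188636] [ 0.20895956  0.43796564 -1.57777094]
[ 1.02 -0.21  0.31] [ 0.00096037 -0.00168284  0.00119976]Traceback (most recent call last):
  File "<stdin>", line 7, in <module>
  File "fit.py", line 5, in redc
    n,l,st,c=cv2.connectedComponentsWithStats(m);i=1+np.argmax(st[1:,4]);return c[i],st[i]
                                                     ~~~~~~~~~^^^^^^^^^^
    return _wrapfunc(a, 'argmax', axis=axis, out=out, **kwds)
    return bound(*args, **kwds)
ValueError: attempt to get argmax of an empty sequence
```

Emit:
carry_out([
  [[0.005,0,0.08],[0,0,0],0],
  [[0.005,0,0.22],[0,0,0],0],
  [[0.005,0,0.36],[0,0,0],0],
  [[0.005,0,0.37],[0,0,0],0],
  [[0.005,0,0.37],[0,0,0],0],
])

```text
t: 27.0
ee_pos: [507.6, 32.3, 188.7]
orientation: [-0.232, 2.577, 0.062]
wrist_force: [-8.1, -2.4, 8.4]
gripper_width: 45.7
grasp_force: 60.0
```

Run:
```python
from tf import *
s=robot.read_state();p,R=tool(s);n=np.array([-.517,-.0922,.851]);print(p,(p-np.array([495.5,30.2,205.9]))@n+103-26,s["gripper_width"],np.round(s["wrist_force"],1),R.apply([0,0,1]))
```

```text
[507.64790498  32.26944004 188.73220028] 55.91893318762938 45.72050983938613 [-8.1 -2.4  8.4] [ 0.51934673  0.09109587 -0.84969437]
```

Emit:
carry_out([
  [[0,0,-0.1],[0,0,0],0],
  [[0,0,-0.15],[0,0,0],0],
  [[0,0,-0.1],[0,0,0],0],
  [[0,0,0],[0,0,0],0],
  [[0,0,0.04],[0,0,0],0],
  [[0,0,0.04],[0,0,0],0],
  [[0,0,0.04],[0,0,0],0],
])

```text
t: 27.58
ee_pos: [509.4, 32.4, 187.8]
orientation: [-0.232, 2.574, 0.061]
wrist_force: [-29.7, -4.9, 35.7]
gripper_width: 46.0
grasp_force: 60.0
```

Run:
```python
from tf import *
s=robot.read_state();p,R=tool(s);n=np.array([-.517,-.0922,.851]);print(p,(p-np.array([495.5,30.2,205.9]))@n+103-26,s["gripper_width"],np.round(s["wrist_force"],1),R.apply([0,0,1]))
```

```text
[509.37935322  32.44090176 187.80950079] 54.22274841857539 46.044747143726624 [-29.7  -4.9  35.7] [ 0.5216816   0.0907816  -0.84829654]
```

Emit:
carry_out([
  [[0,0,-0.15],[0,0,0],0],
  [[-0.005,0,-0.41],[0,0,0],0],
  [[-0.005,0,-0.7],[0,0,0],0],
  [[-0.005,0,-0.7],[0,0,0],0],
])

```text
t: 27.92
ee_pos: [474.3, 25.6, 247.8]
orientation: [-0.229, 2.573, 0.06]
wrist_force: [0.5, 0.8, -1.7]
gripper_width: 45.8
grasp_force: 60.0
```

Emit:
carry_out([
  [[-0.06,0.3,0],[0,0,0],0],
  [[-0.12,0.6,0],[0,0,0],0],
  [[-0.166,0.9,0],[0,0,0],0],
  [[-0.166,0.97,0],[0,0,0],0],
  [[-0.166,0.97,0],[0,0,0],0],
  [[-0.166,0.97,0],[0,0,0],0],
])

```text
t: 28.42
ee_pos: [469.5, 125.1, 250.3]
orientation: [-0.232, 2.583, 0.065]
wrist_force: [-0.2, -0.2, -2.6]
gripper_width: 45.6
grasp_force: 60.0
```

Run:
```python
from tf import *
s=robot.read_state();p,R=tool(s);print(p)
T=np.array([469,231.9,226.]);M=Ro.from_rotvec([-.0791,-3.1394,0])
print(R.inv().apply(T-p)/100,(R.inv()*M).as_rotvec()/np.pi)
P=p+(T-p)*.9*np.array([1,1,0]);print("A",R.inv().apply(P-p)/100,"B",M.inv().apply(T-P)/100)
f=robot.grab_frame("scene");cv2.imwrite("pics/sc2.png",f["color"]);a,b=redc({"color":f["color"][150:240,220:320]});print(a+[220,150],b)
sd=robot.grab_frame("side");c,d=redc({"color":sd["color"][150:240,220:320]});print(c+[220,150],d)
S=np.array([548.4,41.1,119.9]);n=np.array([-.517,-.0922,.851])
for h in (70,55): print(proj(f,S+h*n),proj(sd,S+h*n))
```

```text
[469.53031903 125.07820917 250.32946971]
[-0.03090331  1.05206857  0.30414906] [0.0200298  0.17467105 0.07128807]
A [-0.14225958  0.94683065  0.08705865] B [0.00561821 0.10666687 0.24329838]
[271.66666667 188.66666667] [51 38  2  2  3]
[275.  197.5] [54 47  3  2  4]
[267.48990554 184.06882765] [272.02252265 192.46862898]
[270.43692326 187.86341095] [274.61717529 196.23820813]
```

Emit:
carry_out([
  [[0,0.2,0],[0.003,0.03,0.012],0],
  [[-0.05,0.4,0],[0.0066,0.058,0.024],0],
  [[-0.1,0.6,0.03],[0.01,0.087,0.036],0],
  [[-0.12,0.8,0.06],[0.0133,0.116,0.047],0],
  [[-0.142,0.947,0.087],[0.0167,0.145,0.059],0],
  [[-0.142,0.947,0.087],[0.02,0.1747,0.0713],0],
  [[-0.142,0.947,0.087],[0.02,0.1747,0.0713],0],
  [[-0.142,0.947,0.087],[0.02,0.1747,0.0713],0],
])

```text
t: 29.18
ee_pos: [471.6, 219.2, 250.4]
orientation: [0.086, 3.14, 0.0]
wrist_force: [-0.4, 0.2, -1.9]
gripper_width: 45.7
grasp_force: 60.0
```

Emit:
carry_out([
  [[0.006,0.107,0.243],[0,0,0],0],
  [[0.006,0.107,0.5],[0,0,0],0],
  [[0.006,0.107,0.85],[0,0,0],0],
  [[0.006,0.107,1],[0,0,0],0],
])

```text
t: 29.52
ee_pos: [466.4, 228.9, 148.8]
orientation: [-0.085, -3.138, 0.002]
wrist_force: [0.1, -0.3, -2.7]
gripper_width: 45.8
grasp_force: 60.0
```

Emit:
carry_out([
  [[0,0,0.3],[0,0,0],0],
  [[0,0,0.6],[0,0,0],0],
  [[0,0,0.85],[0,0,0],0],
  [[0,0,1],[0,0,0],0],
  [[0,0,1],[0,0,0],0],
  [[0,0,1],[0,0,0],0],
  [[0,0,1],[0,0,0],0],
])

```text
t: 30.1
ee_pos: [470.6, 230.7, 53.5]
orientation: [0.084, 3.136, 0.002]
wrist_force: [0.3, -0.2, -0.9]
gripper_width: 45.7
grasp_force: 60.0
```

Run:
```python
from tf import *
p,R=tool();print(p,R.apply([0,0,1]).round(4))
```

```text
[470.58681482 230.69868495  53.51131719] [ 0.0042  0.0014 -1.    ]
```

Emit:
carry_out([
  [[0,0,0.1],[0,0,0],0],
  [[0,0,0.18],[0,0,0],0],
  [[0,0,0.22],[0,0,0],0],
  [[0,0,0.24],[0,0,0],0],
  [[0,0,0.25],[0,0,0],0],
  [[0,0,0.25],[0,0,0],0],
])

```text
t: 30.6
ee_pos: [469.8, 231.0, 26.6]
orientation: [0.084, 3.14, 0.0]
wrist_force: [-0.6, 1.0, -2.3]
gripper_width: 45.6
grasp_force: 60.0
```

Emit:
carry_out([
  [[0,0,0.01],[0,0,0],0],
  [[0,0,0.015],[0,0,0],0],
  [[0,0,0.015],[0,0,0],0],
])

```text
t: 30.85
ee_pos: [470.0, 231.0, 25.4]
orientation: [0.084, 3.139, 0.001]
wrist_force: [0.6, 0.5, -2.2]
gripper_width: 45.7
grasp_force: 60.0
```

Emit:
carry_out([
  [[0,0,0.01],[0,0,0],0],
  [[0,0,0.015],[0,0,0],0],
  [[0,0,0.015],[0,0,0],0],
])

```text
t: 31.1
ee_pos: [470.1, 231.1, 24.9]
orientation: [0.083, 3.139, 0.001]
wrist_force: [-2.1, -1.2, 5.2]
gripper_width: 45.7
grasp_force: 60.0
```

Emit:
carry_out([
  [[0,0,0.01],[0,0,0],0],
  [[0,0,0.015],[0,0,0],0],
  [[0,0,0.015],[0,0,0],0],
])

```text
t: 31.35
ee_pos: [470.1, 231.1, 24.9]
orientation: [0.083, 3.138, 0.001]
wrist_force: [-4.2, -1.0, 15.2]
gripper_width: 45.8
grasp_force: 60.0
```

Landed. Releasing and retracting.

Emit:
carry_out([
  [[0,0,-0.018],[0,0,0],0],
  [[0,0,-0.018],[0,0,0],1],
  [[0,0,-0.018],[0,0,0],1],
  [[0,0,-0.018],[0,0,0],1],
  [[0,0,-0.018],[0,0,0],1],
  [[0,0,-0.018],[0,0,0],1],
  [[0,0,-0.018],[0,0,0],1],
  [[0,0,-0.018],[0,0,0],1],
  [[0,0,-0.018],[0,0,0],1],
])

```text
t: 32.1
ee_pos: [469.9, 231.0, 24.1]
orientation: [0.084, 3.14, 0.001]
wrist_force: [0.4, -0.0, -0.3]
gripper_width: 93.2
grasp_force: 0.0
```

Emit:
carry_out([
  [[0,0,-0.2],[0,0,0],1],
  [[0,0,-0.5],[0,0,0],1],
  [[0,0,-0.9],[0,0,0],1],
  [[0,0,-1],[0,0,0],1],
])

```text
t: 32.43
ee_pos: [473.0, 232.1, 129.3]
orientation: [0.083, 3.131, 0.005]
wrist_force: [1.1, 0.0, 0.3]
gripper_width: 94.2
grasp_force: 0.0
```

Emit:
carry_out([
  [[0,0,-0.4],[0,0,0],1],
  [[0,0,-0.8],[0,0,0],1],
  [[0,0,-0.9],[0,0,0],1],
  [[0,0,-0.9],[0,0,0],1],
  [[0,0,-0.9],[0,0,0],1],
])

```text
t: 32.85
ee_pos: [469.5, 230.8, 213.7]
orientation: [0.084, 3.14, 0.001]
wrist_force: [-0.4, -0.1, 0.8]
gripper_width: 93.9
grasp_force: 0.0
```

Run:
```python
from mal import *
p,R=tool();print(p,robot.read_state()["gripper_width"])
f=robot.grab_frame("wrist")
d=robot.cut_out("mallet","wrist")[0];m=d["region"].astype(np.float32);F=nomf(f,(80.2,0,-179))
print(d["confidence"],cv2.boundingRect(d["region"].astype(np.uint8)),fitm(F,m,p[2],(0.,0.,0.)))
sc=robot.grab_frame("scene");a,b=redc({"color":sc["color"][150:240,220:320]});print(a+[220,150],b)
hsv=cv2.cvtColor(sc["color"],cv2.COLOR_BGR2HSV)
S=np.array([548.4,41.1,119.9]);n=np.array([-.517,-.0922,.851])
m=((abs(hsv[...,0].astype(int)-23)<5)&(hsv[...,1]>160)).astype(np.uint8);m[:180]=0;m[225:]=0;m[:,:255]=0;m[:,310:]=0
k,l,st,c=cv2.connectedComponentsWithStats(m);print(st[1:],c[1:],"pred collar",proj(sc,S+39*n),"ring",proj(sc,S+15*n))
print([(np.round(x["position"],1).tolist(),round(x["confidence"],2)) for q in("collar_mid","white_ring_mid") for x in robot.tip_of(q,"scene")[:2]])
```

```text
[469.45513989 230.8053354  213.71519522] 93.88938009957985
0.89 (254, 161, 49, 171) (array([1.25522977, 0.60816483, 0.0032538 ]), np.float64(120.0625), np.float32(4742.0))
[271.5 188.5] [51 38  2  2  4]
[] [] pred collar [273.52923227 191.84507146] ring [278.07146979 197.69366155]
[([272.7, 191.8], 0.47), ([310.4, 306.0], 0.35), ([278.4, 197.4], 0.71), ([338.4, 251.8], 0.53)]
```

```bash
python3 -c "
from station import robot
print(robot.job_done())"
```

```text
the job is handed in; nothing more can be done
None
```

The white ring and brass collar are seated, the pin was knocked fully in with the wooden mallet's face (two strikes, mallet gripped by its head) and the mallet is back on the bench. The job was handed in at about 33 s, no verdict was returned, and the end state was checked only by camera and force readings.

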